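# Read out the cellar loggers in the locked dock

## Robot

A 6-joint arm with a two-finger parallel gripper is mounted at the origin on the work surface. World frame = base frame: x ahead of the robot, y to its left, z up, the work surface at z = 0. Lengths are in m, angles in rad, forces in N, time in s.
With the tool pointing down it reaches from about 0.325 to 0.875 m from the base axis. Payload 4.4 kg.
Tool frame: the origin (TCP) lies midway between the tips of the shut fingers; the grasp point (between the pads) lies r.grasp_offset behind it (r.grasp_offset is the distance from the TCP to the grasp point, in m); z points along the fingers, y is the line along which they close (so a half turn about z gives the same grasp; the last joint's range is limited). The gripper opens to 85 mm and grips with 20 to 120 N. Pads are 22 mm wide; open, the fingers measure 114 mm over their backs; the gripper's body (76 mm by 85 mm) begins 54 mm behind the grasp point. The pads swing forward as they close: fully open they stand 13 mm farther back than shut.
Start: joints at [-1.319, 0.207, 1.542, -0, 1.393, -0.15], TCP at [0.225, -0.529, 0.231] pointing down, gripper open.
Joint ranges: [-2.73, 2.73], [-0.86, 2.22], [0.23, 2.46], [-1.11, 4.25], [0.08, 2.63], [-2.82, 2.82]. Speed limits (rad/s): [2.79, 2.79, 3.14, 3.14, 3.14, 3.14].

## Interface

Orientations are given as a 3x3 rotation matrix whose columns are the frame's x, y, z axes.
In Python, from cell import r gives the robot as it stands.
- The arm moves only by the tool apply_moves, never from a script. Its argument "steps" is a list of rows, each an object with "dp": the shift along the tool's x, y, z in cm, a list of three; "turn": the turn about the tool's z in degrees. A call has 1 to 5 rows; each row shifts and turns the commanded pose from where the row before left it, along the tool's axes as they then stand; what a row does not reach is not made up. A row lasts 1/12 s, in which the tool goes at most 41.7 mm and 7.16 degrees, less where a joint would pass 70% of its speed; a pose out of reach is approached as far as the arm can. A call is refused whole if a number of a shift passes 4.17 or a number of a turn 7.16, either way. A call with a gripper value outside its range is refused whole. "claw" is the gripper command: -1 is fully open, 1 is shut, values between are in proportion, set as the call begins (left out, the last holds). The fingers move at their own pace and stop on an object; the grip force is fixed at half the most. Time passes only in rows, so rows that do not move let the fingers close. It gives the time, the measured TCP pose, the force, the opening and the grip force at its end, in the units of the state.
- r.observe(): the state, without advancing time (a new reading comes with each control period).
- r.grab_frame(name): name is "side" or "top" or "wrist"; returns (picture, depth): 384x512x3 uint8, blue, green, red; 384x512 float32, m along the optical axis (not along the pixel's ray), 0 where there is no reading.
- r.camera_model(name): a dict with "mtx" (3x3 intrinsics, pixels), "T" (4x4, takes a point from camera to world coordinates); the wrist camera has in their place "mount" (4x4, takes a point from camera to tool coordinates, whose origin is the TCP and whose axes are the flange's). Camera axes: x right, y down, z forward; pixel columns grow to the right and rows downward; lengths in m; the calibration is good to about 2 mm. A picture is of the moment at which its call begins: read the wrist's pose just before it. camera_model takes no time and is no camera call.
- r.close_job(): hands the job in; it is judged then, once.
Trained networks look in the newest picture that a camera, given by its name, has taken for a name from the list of things; names that differ only in an ending like _2 or _b are one class to them, and where a whole thing is asked for, a point or a joint stands for the part that bears it (a point fixed in the world has none). Each returns a list of dicts, best first, with "confidence" (0 to 1); they miss things now and then, are a little off and sometimes report something else, mostly with a low value. They report only what shows in the picture. A call takes as long as a camera call. They do not tell look-alikes from the thing itself.
- r.boxes_of(camera, name): "at" ([row, column] in pixels, amid what is visible of it).
- r.spot_point(camera, name): "at" ([row, column] in pixels: a listed point, or the origin of a listed thing).
The state is a dict: "clock": time; "qpos": joint angles; "joint_vel": joint speeds; "effort": joint torques, N m; "position": TCP position; "eef_rot": TCP orientation; "contact_force": force on the tool from outside, world axes, zero at the start; "wrist_torque": the same for the moment, N m; "gripper_width": finger opening in m; "finger_force": force on a finger pad.
Only numpy, scipy, OpenCV 4.12 (cv2) and the standard library are available. Lean on these libraries where they do the work, as an engineer would, in place of code of your own. Each camera call takes 0.05 s, during which the arm holds its last target. There are 200 camera calls.

## Task

Unlock the readout dock with the key from the wooden block (key fully home, then turned clockwise as far as it goes), slide the clear cover fully open and seat every climate logger on the table flat and square in a pocket of its own. Then slide the cover fully shut, turn the key all the way back to lock it, and stand the key back in its block, pushed right down. Knock over neither the standing bottles nor the drinking glass.

Things in the scene. Friction and masses are not known exactly. Their poses are not given: they have to be found in the camera images.
- key: the steel key, standing blade down in its block at the start. Origin: middle of the blade's tip; z up along the key. Blade 18 (its x) x 5 mm (its y), 30 mm long (z 0 to 30); shoulder 26 x 12 mm at z 30 to 34, which stops it; flat bow to grip 30 (x) x 10 mm (y), z 34 to 72. A half turn makes no difference. 70 g.
- keyblock_hole0 (a point): mouth of the key's slot in the top of the small dark wooden block (80 x 60 x 45 mm, fixed): slot 22 (its x) x 9 mm (its y), 34 mm deep, straight down; the key's shoulder rests on the block's top (z 45 mm above the table). x axis along the slot's length.
- dock: the readout dock, fixed, about 220 (x) x 300 mm (y), lock at its -y end. Origin on the table under the middle between its rails; x points away from the robot, the way the cover opens. Pocket tray in front (x -88 to -2 mm, top 26 mm high), a step as low up to x = 14 mm, then a deck 40 mm high; side rails 50 mm high at y = +-107 mm.
- pocket0 (a point): centre of the floor of pocket 0 of the dock (numbered from the dock's -y end to its +y end, 50 mm apart in a row along the dock's y). A pocket is 53 (dock x) x 39 mm (dock y) and 12 mm deep with a small lead-in bevel, so a seated logger stands 14 mm proud of the tray; its axes are the dock's.
- pocket1 (a point): centre of the floor of pocket 1, as pocket0.
- pocket2 (a point): centre of the floor of pocket 2, as pocket0.
- pocket3 (a point): centre of the floor of pocket 3, as pocket0.
- cover (a joint): the clear cover with aluminium edges, sliding along the dock's x over the pockets: 0 = shut, 0.1 m = fully open at its stop, then 30 mm from pocket edge to cover. About 2 N of friction; stays where left; moves at most about 5 mm while bolted. Underside 46 mm, top 51 mm above the table: it passes only over loggers that sit right down.
- handle (a point): on the cover's handle, an upright aluminium bar 12 mm thick (dock x), 70 mm long (dock y), from 51 to 77 mm above the table; this point lies in its middle, 71 mm up, and moves with the cover.
- lock (a joint): the brass lock plug, turning about a vertical axis: 0 = locked, grows clockwise seen from above to its stop at 1.45 rad. The bolt is drawn from about 1.1 rad. Needs about 0.05 N m and stays where left; starts within 0.1 rad of locked. Turn it back to 0 only with the cover shut, or the bolt jams.
- keyhole (a point): mouth of the keyway in the plug's top, 58 mm above the table, at x -45, y -160 mm in the dock. Slot 20 (its x) x 7 mm (its y), 33 mm deep, bevelled; its x runs along the slot and turns with the plug (along the dock's x when locked), its z up. Fully home, the key's shoulder rests on the plug; let go, the key stands by itself.
- logger0: a climate logger: flat white plastic block, 50 (its x) x 36 (its y) x 26 mm (z), 60 g, black display window on top; all loggers are alike and either way round will do. Origin: centre of its underside. Two to four of the four are present, lying flat at the left of the table at any yaw.
- logger1: another logger, as logger0.
- logger2: another logger, as logger0.
- logger3: another logger, as logger0.
- bottle_a: standing wine bottle, 74 mm across, 290 mm high; origin under its middle. A bystander.
- bottle_b: another standing wine bottle of the same size, a bystander.
- glass: drinking glass, 68 mm across, 90 mm high; origin under its middle. A bystander.
Things that resemble listed ones, but are neither listed nor needed, are in the scene too. What is shaped like the logger2 but pink or red is not meant.

How it is judged:
On the way, in this order (a step that is already met when the one before it is completed fails the run):
1. the key is fully home in the lock (horizontal distance between key and keyhole below 0.004 m and z of key in the frame of keyhole below -0.027 m and angle between key's own z axis and vertical below 0.1 rad), for 0.2 s.
2. the key, still home, is turned clockwise to the stop (all of step 1 and value of joint lock above 1.3 rad), for 0.2 s.
3. the cover is slid fully open (value of joint cover above 0.093 m), for 0.2 s.
4. every logger is seated in a pocket (((horizontal distance between logger0 and pocket0 below 0.004 m and z of logger0 in the frame of pocket0 below 0.003 m and angle between logger0's own z axis and vertical below 0.06 rad and angle between the x axis of logger0 and the x axis of dock, either way round below 0.08 rad) or (horizontal distance between logger0 and pocket1 below 0.004 m and z of logger0 in the frame of pocket1 below 0.003 m and angle between logger0's own z axis and vertical below 0.06 rad and angle between the x axis of logger0 and the x axis of dock, either way round below 0.08 rad) or (horizontal distance between logger0 and pocket2 below 0.004 m and z of logger0 in the frame of pocket2 below 0.003 m and angle between logger0's own z axis and vertical below 0.06 rad and angle between the x axis of logger0 and the x axis of dock, either way round below 0.08 rad) or (horizontal distance between logger0 and pocket3 below 0.004 m and z of logger0 in the frame of pocket3 below 0.003 m and angle between logger0's own z axis and vertical below 0.06 rad and angle between the x axis of logger0 and the x axis of dock, either way round below 0.08 rad)) and ((horizontal distance between logger1 and pocket0 below 0.004 m and z of logger1 in the frame of pocket0 below 0.003 m and angle between logger1's own z axis and vertical below 0.06 rad and angle between the x axis of logger1 and the x axis of dock, either way round below 0.08 rad) or (horizontal distance between logger1 and pocket1 below 0.004 m and z of logger1 in the frame of pocket1 below 0.003 m and angle between logger1's own z axis and vertical below 0.06 rad and angle between the x axis of logger1 and the x axis of dock, either way round below 0.08 rad) or (horizontal distance between logger1 and pocket2 below 0.004 m and z of logger1 in the frame of pocket2 below 0.003 m and angle between logger1's own z axis and vertical below 0.06 rad and angle between the x axis of logger1 and the x axis of dock, either way round below 0.08 rad) or (horizontal distance between logger1 and pocket3 below 0.004 m and z of logger1 in the frame of pocket3 below 0.003 m and angle between logger1's own z axis and vertical below 0.06 rad and angle between the x axis of logger1 and the x axis of dock, either way round below 0.08 rad)) and ((horizontal distance between logger2 and pocket0 below 0.004 m and z of logger2 in the frame of pocket0 below 0.003 m and angle between logger2's own z axis and vertical below 0.06 rad and angle between the x axis of logger2 and the x axis of dock, either way round below 0.08 rad) or (horizontal distance between logger2 and pocket1 below 0.004 m and z of logger2 in the frame of pocket1 below 0.003 m and angle between logger2's own z axis and vertical below 0.06 rad and angle between the x axis of logger2 and the x axis of dock, either way round below 0.08 rad) or (horizontal distance between logger2 and pocket2 below 0.004 m and z of logger2 in the frame of pocket2 below 0.003 m and angle between logger2's own z axis and vertical below 0.06 rad and angle between the x axis of logger2 and the x axis of dock, either way round below 0.08 rad) or (horizontal distance between logger2 and pocket3 below 0.004 m and z of logger2 in the frame of pocket3 below 0.003 m and angle between logger2's own z axis and vertical below 0.06 rad and angle between the x axis of logger2 and the x axis of dock, either way round below 0.08 rad)) and ((horizontal distance between logger3 and pocket0 below 0.004 m and z of logger3 in the frame of pocket0 below 0.003 m and angle between logger3's own z axis and vertical below 0.06 rad and angle between the x axis of logger3 and the x axis of dock, either way round below 0.08 rad) or (horizontal distance between logger3 and pocket1 below 0.004 m and z of logger3 in the frame of pocket1 below 0.003 m and angle between logger3's own z axis and vertical below 0.06 rad and angle between the x axis of logger3 and the x axis of dock, either way round below 0.08 rad) or (horizontal distance between logger3 and pocket2 below 0.004 m and z of logger3 in the frame of pocket2 below 0.003 m and angle between logger3's own z axis and vertical below 0.06 rad and angle between the x axis of logger3 and the x axis of dock, either way round below 0.08 rad) or (horizontal distance between logger3 and pocket3 below 0.004 m and z of logger3 in the frame of pocket3 below 0.003 m and angle between logger3's own z axis and vertical below 0.06 rad and angle between the x axis of logger3 and the x axis of dock, either way round below 0.08 rad))), for 0.2 s.
5. the cover is slid fully shut over the loggers (all of step 4 and value of joint cover below 0.005 m), for 0.2 s.
6. the key, fully home, is turned back to locked (all of step 1 and value of joint lock below 0.15 rad and value of joint cover below 0.005 m), for 0.2 s.
At the end, for the whole second after the job is handed in: every logger present lies in a pocket within 4 mm of its centre, within 3 mm of its floor and square within about 4 degrees; the cover is shut within 5 mm, the lock within 0.15 rad of locked, and the key stands at rest in its block, upright and within 4 mm of fully down (all of step 5 and value of joint lock below 0.15 rad and horizontal distance between key and keyblock_hole0 below 0.006 m and z of key in the frame of keyblock_hole0 below -0.026 m and angle between key's own z axis and vertical below 0.15 rad and linear speed of key below 0.02 m/s); the robot touches nothing.
It fails at once if a standing bottle or the glass is knocked over (angle between any of bottle_a, bottle_b, glass's own z axis and vertical above 0.6 rad).
Of logger0, logger1, logger2, logger3 only 2 to 4 are there at a start; the rules pass over those that are not, and their reading is None.
At some moment in a run one of logger0, logger1, logger2, logger3 may be knocked a few centimetres aside while the robot is not near it.
It also fails if it takes over 210 s, if anything falls off the work surface, if the arm or the gripper's body presses on something with over 40 N, if the wrist force passes 120 N, or if a joint passes its speed limit or range.

## Working session

There is one attempt and no reset: what is moved stays moved. The work goes in short steps, Python scripts to look and compute and a tool call to move; the robot and the scene stay as the last step left them, time stands still between calls to the robot, and variables do not carry over. Pictures are saved under pics/ and viewed, at most 16 in all, crops included, and the job is handed in when it is done.

Besides the shell and the picture viewer there is one more tool, called after "Request:" by a JSON object that holds its "method" and its "body". apply_moves: Moves the arm, as the interface text tells. Its arguments: {"type":"object","properties":{"steps":{"type":"array","items":{"type":"object","properties":{"dp":{"type":"array","items":{"type":"number"}},"turn":{"type":"number"}}}},"claw":{"type":"number"}},"required":["steps"]}

```bash
ls; mkdir -p pics; cat > h.py <<'E'
import numpy as np, cv2
from cell import r
def T(cam):
    m=r.camera_model(cam)
    if 'T' in m: return m['mtx'],np.array(m['T'])
    s=r.observe(); W=np.eye(4); W[:3,:3]=s['eef_rot']; W[:3,3]=s['position']
    return m['mtx'],W@np.array(m['mount'])
def grab(cam):
    K,M=T(cam); im,d=r.grab_frame(cam); return im,d,np.array(K),M
def pz(K,M,rc,z):
    ray=M[:3,:3]@np.linalg.inv(K)@np.array([rc[1],rc[0],1.]); o=M[:3,3]
    return o+ray*(z-o[2])/ray[2]
def cloud(K,M,d):
    h,w=d.shape; v,u=np.mgrid[:h,:w]; ray=np.stack([u,v,np.ones_like(u)],-1)@np.linalg.inv(K).T
    return (ray*d[...,None])@M[:3,:3].T+M[:3,3]
def proj(K,M,p):
    q=np.linalg.inv(M)@np.append(p,1); q=K@q[:3]; return q[1]/q[2],q[0]/q[2]
E
python3 - <<'E'
from h import *
np.set_printoptions(precision=3,suppress=True)
s=r.observe(); print(s['position'],s['eef_rot'],s['clock'],r.grasp_offset,s['contact_force'])
for c in ('side','top','wrist'):
    im,d,K,M=grab(c); cv2.imwrite(f'pics/{c}0.png',im); np.savez(f'{c}0',im=im,d=d,K=K,M=M)
    print(c,M[:3,3],M[:3,2],K[0,0], (d==0).mean())
    if c!='wrist':
        P=cloud(K,M,d)
        for n in ('key','keyblock_hole0','dock','pocket0','pocket1','pocket2','pocket3','handle','keyhole','logger0','bottle_a','glass'):
            for x in r.spot_point(c,n)[:5]:
                a,b=[int(round(t)) for t in x['at']]
                print(c,n,round(x['confidence'],2),np.round(x['at'],1), P[a,b] if 0<=a<384 and 0<=b<512 else None)
E
```

```text
pics
[ 0.225 -0.528  0.23 ] [[ 0.92   0.392 -0.001]
 [ 0.392 -0.92   0.002]
 [ 0.    -0.002 -1.   ]] 0.0 0.0187 [0.119 0.185 0.158]
side [ 0.278 -1.094  0.971] [ 0.139  0.759 -0.636] 481.82674402452255 0.0037027994791666665
side key 0.44 [290.3 257.1] [ 0.408 -0.365  0.047]
side keyblock_hole0 0.63 [285.2 260.9] [ 0.42  -0.355  0.051]
side dock 0.7 [202.9 280.8] [ 0.537 -0.077  0.055]
side dock 0.56 [144.  219.1] [0.408 0.318 0.018]
side pocket0 0.84 [185.9 259.9] [0.495 0.019 0.049]
side pocket0 0.8 [215.3 279.9] [ 0.523 -0.122  0.051]
side pocket0 0.78 [210.1 268.3] [ 0.495 -0.093  0.05 ]
side pocket0 0.58 [197.8 267.6] [ 0.505 -0.044  0.052]
side pocket1 0.84 [185.9 259.9] [0.495 0.019 0.049]
side pocket1 0.8 [215.3 279.9] [ 0.523 -0.122  0.051]
side pocket1 0.78 [210.1 268.3] [ 0.495 -0.093  0.05 ]
side pocket1 0.58 [197.8 267.6] [ 0.505 -0.044  0.052]
side pocket2 0.84 [185.9 259.9] [0.495 0.019 0.049]
side pocket2 0.8 [215.3 279.9] [ 0.523 -0.122  0.051]
side pocket2 0.78 [210.1 268.3] [ 0.495 -0.093  0.05 ]
side pocket2 0.58 [197.8 267.6] [ 0.505 -0.044  0.052]
side pocket3 0.
[... 1771 characters left out ...]
172.9 263.2] [ 0.502 -0.052  0.049]
top pocket3 0.86 [173.  223.5] [0.498 0.053 0.05 ]
top pocket3 0.6 [168.9 275.3] [ 0.513 -0.084  0.05 ]
top handle 0.92 [168.9 251.5] [ 0.508 -0.021  0.075]
top keyhole 0.65 [164.8 314.2] [ 0.527 -0.189  0.055]
top logger0 0.74 [259.2 119.1] [0.26  0.327 0.026]
top logger0 0.68 [162.3 124.7] [0.523 0.327 0.023]
top logger0 0.67 [190.4 169.1] [0.45  0.203 0.026]
top logger0 0.59 [202.8 123.7] [0.41  0.323 0.025]
top bottle_a 0.88 [116.8 106.9] [0.631 0.362 0.084]
top bottle_a 0.57 [129.1 373.6] [ 0.625 -0.343  0.081]
top glass 0.77 [179.4 386.9] [ 0.494 -0.384  0.066]
wrist [ 0.296 -0.499  0.374] [-0.277 -0.119 -0.953] 317.1267134376548 0.004155476888020833
```

```bash
python3 - <<'E'
import cv2
a=cv2.imread('pics/top0.png'); cv2.imwrite('pics/top0c.png',cv2.resize(a[80:300,80:420],None,fx=2.35,fy=2.35,interpolation=cv2.INTER_CUBIC)[:600,:800])
E
```

```text
(no output)
```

View pics/top0c.png

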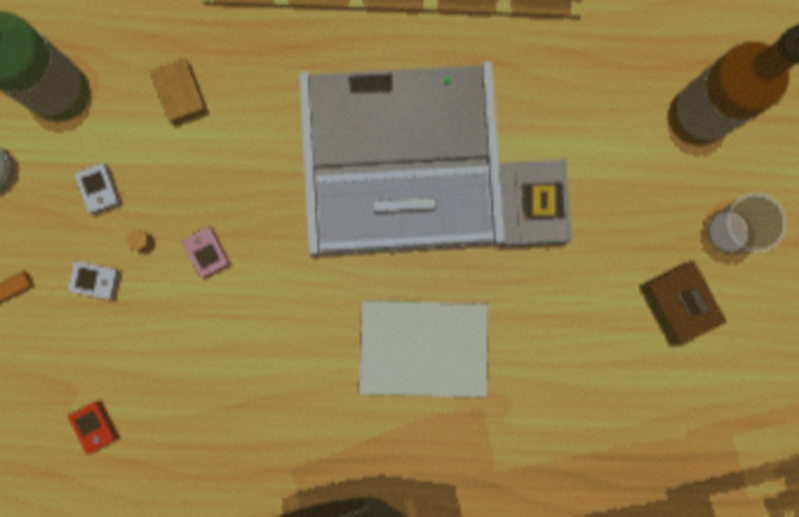

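View pics/side0.png

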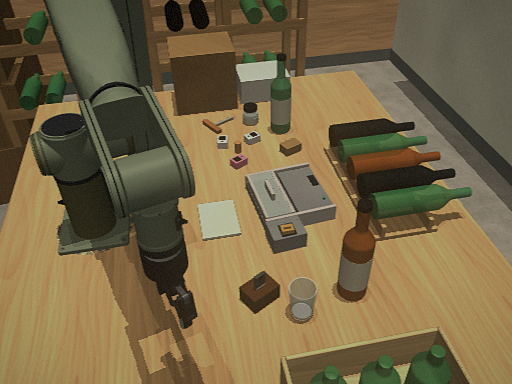

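The top view shows two white loggers at about (row 162, col 124) and (203, 122). The look-alikes are a pink one at (190, 169) and a red one at (259, 119), neither wanted. The key stands in the dark block at (207, 372), and the brass lock is at (165, 314). The glass is at about (178, 392), and the bottles are at (117, 107) and (129, 374). I'm moving above the key for a close check.

Request:
{"method": "apply_moves", "body": {"steps": [{"dp": [3.1, -1.2, 0.3], "turn": 0}, {"dp": [3.1, -1.2, 0.3], "turn": 0}, {"dp": [3.1, -1.2, 0.3], "turn": 0}, {"dp": [3.1, -1.2, 0.3], "turn": 0}], "claw": -0.2}}

```text
clock: 1.68
position: [0.3213, -0.4353, 0.2192]
eef_rot: [[0.92, 0.391, 0.0], [0.391, -0.92, -0.0], [0.0, 0.0, -1.0]]
contact_force: [1.2, 0.9, -0.2]
gripper_width: 0.0513
finger_force: 0.0
```

Request:
{"method": "apply_moves", "body": {"steps": [{"dp": [3.1, -1.2, 0.3], "turn": 0}, {"dp": [3.1, -1.2, 0.3], "turn": 0}, {"dp": [3.1, -1.2, 0.3], "turn": 0}, {"dp": [2.9, -1.0, 0.3], "turn": 0}, {"dp": [0, 0, 0], "turn": 0}]}}

```text
clock: 2.1
position: [0.4179, -0.3419, 0.2067]
eef_rot: [[0.918, 0.397, 0.001], [0.397, -0.918, 0.003], [0.002, -0.002, -1.0]]
contact_force: [-0.2, -0.1, -0.7]
gripper_width: 0.0513
finger_force: 0.0
```

```bash
python3 - <<'E'
from h import *
np.set_printoptions(precision=4,suppress=True)
s=r.observe(); print(s['position'],s['clock'],s['gripper_width'])
im,d,K,M=grab('wrist'); cv2.imwrite('pics/w1.png',im); np.savez('w1',im=im,d=d,K=K,M=M)
P=cloud(K,M,d)
for n in ('key','keyblock_hole0'):
    for x in r.spot_point('wrist',n)[:3]: print(n,x, P[int(x['at'][0]),int(x['at'][1])], pz(K,M,x['at'],.045))
m=(P[...,2]>.078)&(P[...,2]<.095)&(np.hypot(P[...,0]-.415,P[...,1]+.345)<.05); Q=P[m]; print(len(Q),np.median(Q[:,2]),np.percentile(Q,[2,50,98],axis=0))
print(cv2.minAreaRect((Q[:,:2]*1000).astype(np.float32)))
m=(P[...,2]>.038)&(P[...,2]<.052)&(np.hypot(P[...,0]-.415,P[...,1]+.345)<.07); Q=P[m]; print(len(Q),np.median(Q[:,2])); print(cv2.minAreaRect((Q[:,:2]*1000).astype(np.float32)))
# dock from top
z=np.load('top0.npz'); P=cloud(z['K'],z['M'],z['d'])
for lo,hi,b in ((.0465,.056,.15),(.02,.065,.2)):
    m=((P[...,2]>lo)&(P[...,2]<hi)&(P[...,0]>.42)&(P[...,0]<.75)&(abs(P[...,1]+.04)<b)).astype(np.uint8)
    c=max(cv2.findContours(m,0,cv2.CHAIN_APPROX_NONE)[0],key=cv2.contourArea)[:,0]
    q=P[c[:,1],c[:,0],:2]; print(cv2.minAreaRect((q*1000).astype(np.float32)),len(c))
E
```

```text
[ 0.4179 -0.3419  0.2067] 2.1 0.05128696901621752
key {'at': [165.1, 264.5], 'confidence': 0.89} [ 0.4292 -0.3443  0.0786] [ 0.422  -0.3489  0.045 ]
keyblock_hole0 {'at': [175.3, 263.8], 'confidence': 0.72} [ 0.4222 -0.3463  0.0855] [ 0.4122 -0.3525  0.045 ]
398 0.08648583643751082 [[ 0.404  -0.3613  0.0805]
 [ 0.418  -0.3515  0.0865]
 [ 0.4305 -0.3425  0.088 ]]
((416.7761535644531, -352.18548583984375), (29.677391052246094, 10.20921516418457), 27.826786041259766)
4290 0.04474492047074352
((416.3914794921875, -352.47247314453125), (80.4857406616211, 60.2115592956543), 28.743728637695312)
((573.6388549804688, -45.585357666015625), (213.66676330566406, 285.4707946777344), 5.045411586761475) 507
((575.2830810546875, -54.09521484375), (215.86891174316406, 302.75482177734375), 5.03361177444458) 374
```

View pics/w1.png

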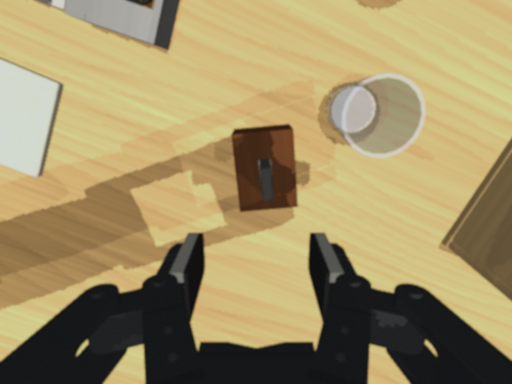

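The wrist view confirms the steel key, bow at about pixel (row 180, col 265), standing in the dark block. The glass rim is at (115, 385), clear of the gripper. The measured bow is 30 x 10 mm with its top at 87 mm, which matches the description. I'm grasping it.

Request:
{"method": "apply_moves", "body": {"steps": [{"dp": [0, 0, 0], "turn": -5}, {"dp": [-0.6, 0.86, 3.3], "turn": 0}, {"dp": [0, 0, 4], "turn": 0}, {"dp": [0, 0, 4], "turn": 0}, {"dp": [0, 0, 0], "turn": 0}]}}

```text
clock: 2.67
position: [0.4077, -0.3524, 0.0861]
eef_rot: [[0.884, 0.468, -0.011], [0.468, -0.883, 0.013], [-0.004, -0.017, -1.0]]
contact_force: [-2.0, 2.3, -0.6]
gripper_width: 0.0512
finger_force: 0.0
```

Request:
{"method": "apply_moves", "body": {"steps": [{"dp": [0, 0, 2], "turn": 0}, {"dp": [0, 0, 2], "turn": 0}, {"dp": [0, 0, 0], "turn": 0}]}}

```text
clock: 2.92
position: [0.4114, -0.3558, 0.0525]
eef_rot: [[0.883, 0.469, -0.004], [0.469, -0.883, 0.004], [-0.001, -0.005, -1.0]]
contact_force: [-0.3, 1.6, -0.2]
gripper_width: 0.0514
finger_force: 0.0
```

Request:
{"method": "apply_moves", "body": {"steps": [{"dp": [0, 0, 0], "turn": 0}, {"dp": [0, 0, 0], "turn": 0}]}}

```text
clock: 3.08
position: [0.4143, -0.3582, 0.0565]
eef_rot: [[0.883, 0.47, 0.002], [0.47, -0.883, -0.003], [0.001, 0.003, -1.0]]
contact_force: [0.6, -0.1, -0.1]
gripper_width: 0.0513
finger_force: 0.0
```

```bash
python3 - <<'E'
from h import *
np.set_printoptions(precision=4,suppress=True)
im,d,K,M=grab('wrist'); cv2.imwrite('pics/w2.png',im); s=r.observe(); print(s['position'],s['eef_rot'][:,0])
P=cloud(K,M,d)
m=(P[...,2]>.082)&(P[...,2]<.092)&(np.hypot(P[...,0]-.4167,P[...,1]+.3523)<.02); Q=P[m]; print(len(Q),np.median(Q,axis=0))
print(cv2.minAreaRect((Q[:,:2]*1000).astype(np.float32)))
E
```

```text
[ 0.4146 -0.3583  0.0568] [0.8826 0.4702 0.0008]
1635 [ 0.4185 -0.3512  0.0866]
((416.7066650390625, -352.0018310546875), (30.54696273803711, 10.109911918640137), 28.938913345336914)
```

Request:
{"method": "apply_moves", "body": {"steps": [{"dp": [0.49, -0.46, 0.2], "turn": -0.8}, {"dp": [0, 0, 0], "turn": 0}, {"dp": [0, 0, 0], "turn": 0}, {"dp": [0, 0, 0], "turn": 0}, {"dp": [0, 0, 0], "turn": 0}]}}

```text
clock: 3.55
position: [0.4159, -0.3501, 0.0525]
eef_rot: [[0.875, 0.483, 0.0], [0.483, -0.875, -0.0], [0.0, 0.0, -1.0]]
contact_force: [0.9, 0.1, 0.3]
gripper_width: 0.0513
finger_force: 0.0
```

Request:
{"method": "apply_moves", "body": {"steps": [{"dp": [0, 0.2, -0.1], "turn": 0}, {"dp": [0, 0, 0], "turn": 0}, {"dp": [0, 0, 0], "turn": 0}]}}

```text
clock: 3.8
position: [0.4169, -0.3522, 0.0534]
eef_rot: [[0.876, 0.483, 0.0], [0.483, -0.876, -0.0], [0.0, 0.0, -1.0]]
contact_force: [-0.6, -0.3, -0.9]
gripper_width: 0.0514
finger_force: 0.0
```

Request:
{"method": "apply_moves", "body": {"steps": [{"dp": [0, 0, 0], "turn": 0}, {"dp": [0, 0, 0], "turn": 0}, {"dp": [0, 0, 0], "turn": 0}, {"dp": [0, 0, 0], "turn": 0}, {"dp": [0, 0, 0], "turn": 0}], "claw": 1}}

```text
clock: 4.22
position: [0.4167, -0.3519, 0.0533]
eef_rot: [[0.876, 0.483, 0.0], [0.483, -0.876, -0.0], [0.0, 0.0, -1.0]]
contact_force: [1.0, -0.4, -0.5]
gripper_width: 0.009
finger_force: 59.7
```

Request:
{"method": "apply_moves", "body": {"steps": [{"dp": [0, 0, 0], "turn": 0}, {"dp": [0, 0, 0], "turn": 0}, {"dp": [0, 0, 0], "turn": 0}]}}

```text
clock: 4.47
position: [0.4167, -0.3519, 0.0533]
eef_rot: [[0.876, 0.483, 0.0], [0.483, -0.876, -0.0], [0.0, 0.0, -1.0]]
contact_force: [0.6, -0.6, 0.7]
gripper_width: 0.0092
finger_force: 59.7
```

Request:
{"method": "apply_moves", "body": {"steps": [{"dp": [0, 0, -3.2], "turn": 0}, {"dp": [0, 0, -3.2], "turn": 6}, {"dp": [0, 0, -3.2], "turn": 6}, {"dp": [0, 0, -3.1], "turn": 6}, {"dp": [0, 0, 0], "turn": 6}]}}

```text
clock: 4.88
position: [0.4199, -0.3554, 0.1879]
eef_rot: [[0.997, 0.08, 0.009], [0.08, -0.997, -0.01], [0.008, 0.011, -1.0]]
contact_force: [0.3, -2.9, 0.3]
gripper_width: 0.0089
finger_force: 63.0
```

Request:
{"method": "apply_moves", "body": {"steps": [{"dp": [2.3, -3.0, 0], "turn": 0}, {"dp": [2.3, -3.0, 0], "turn": 0}, {"dp": [2.3, -3.0, 0], "turn": 0}, {"dp": [2.3, -3.0, 0], "turn": 0}, {"dp": [2.3, -3.0, 0], "turn": 0}]}}

```text
clock: 5.3
position: [0.5189, -0.191, 0.1801]
eef_rot: [[0.996, 0.084, -0.0], [0.084, -0.996, 0.0], [-0.0, -0.0, -1.0]]
contact_force: [-0.7, 0.7, -1.6]
gripper_width: 0.0092
finger_force: 63.0
```

Request:
{"method": "apply_moves", "body": {"steps": [{"dp": [0, 0, 0], "turn": 0}, {"dp": [0, 0, 0], "turn": 0}, {"dp": [0, 0, 0], "turn": 0}, {"dp": [0, 0, 0], "turn": 0}]}}

```text
clock: 5.63
position: [0.5179, -0.1935, 0.18]
eef_rot: [[0.996, 0.084, -0.001], [0.084, -0.996, -0.0], [-0.001, 0.0, -1.0]]
contact_force: [-0.4, -0.3, -0.7]
gripper_width: 0.0091
finger_force: 63.1
```

```bash
python3 - <<'E'
from h import *
np.set_printoptions(precision=4,suppress=True)
s=r.observe(); print(s['position'],s['eef_rot'][:,0])
im,d,K,M=grab('wrist'); cv2.imwrite('pics/w3.png',im); np.savez('w3',im=im,d=d,K=K,M=M)
P=cloud(K,M,d)
for n in ('keyhole','key'):
    for x in r.spot_point('wrist',n)[:3]: print(n,x, P[int(x['at'][0]),int(x['at'][1])], pz(K,M,x['at'],.058))
hs=cv2.cvtColor(im,cv2.COLOR_BGR2HSV)
m=((hs[...,0]>18)&(hs[...,0]<35)&(hs[...,1]>120)&(hs[...,2]>60)&(abs(P[...,2]-.058)<.006)&(np.hypot(P[...,0]-.525,P[...,1]+.189)<.05)).astype(np.uint8)
c=max(cv2.findContours(m,0,cv2.CHAIN_APPROX_NONE)[0],key=cv2.contourArea)[:,0]
q=np.array([pz(K,M,(v,u),.058)[:2] for u,v in c]); print('brass',cv2.minAreaRect((q*1000).astype(np.float32)), np.median(P[m>0][:,2]))
x,y,w,h=cv2.boundingRect(c); print(x,y,w,h)
E
```

```text
[ 0.5179 -0.1935  0.18  ] [ 0.9965  0.0838 -0.0007]
keyhole {'at': [164.4, 242.2], 'confidence': 0.61} [ 0.5253 -0.1806  0.0457] [ 0.528  -0.1811  0.058 ]
key {'at': [217.3, 259.2], 'confidence': 0.88} [ 0.5324 -0.194   0.1787] [ 0.4803 -0.1999  0.058 ]
brass ((529.1742553710938, -181.62619018554688), (35.21263122558594, 25.953367233276367), 0.9739340543746948) 0.057648868269917136
227 142 33 42
```

View pics/w3.png

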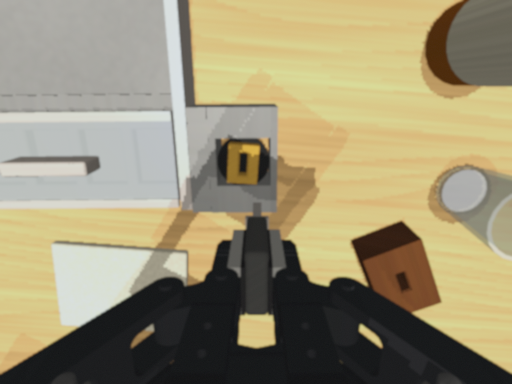

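```bash
python3 - <<'E'
from h import *
np.set_printoptions(precision=4,suppress=True)
z=np.load('w3.npz'); im,d,K,M=z['im'],z['d'],z['K'],z['M']
# rectified top view at z=.058: 0.2mm/px, centred (0.529,-0.1816), up=+x, left=+y
c0=np.array([.529,-.1816]); S=.00015; N=300
uv=[];
for v in range(N):
    for u in range(N): uv.append((c0[0]+(N/2-v)*S, c0[1]+(N/2-u)*S,.058))
uv=np.array(uv); q=(np.c_[uv,np.ones(len(uv))]@np.linalg.inv(M).T)[:,:3]@K.T; q=(q[:,:2]/q[:,2:]).astype(np.float32).reshape(N,N,2)
R=cv2.remap(im,q[...,0],q[...,1],cv2.INTER_CUBIC)
cv2.imwrite('pics/rect3.png',cv2.resize(R,None,fx=2,fy=2))
hs=cv2.cvtColor(R,cv2.COLOR_BGR2HSV)
b=((hs[...,0]>15)&(hs[...,0]<38)&(hs[...,1]>110)&(hs[...,2]>70)).astype(np.uint8)
cs,h=cv2.findContours(b,cv2.RETR_CCOMP,cv2.CHAIN_APPROX_NONE)
for i,c in enumerate(cs):
    if cv2.contourArea(c)>300:
        (x,y),(w,hh),a=cv2.minAreaRect(c); print('hole' if h[0][i][3]>=0 else 'outer',c0+np.array([(N/2-y)*S,(N/2-x)*S]),w*S*1e3,hh*S*1e3,a)
print('tip expected',proj(K,M,[.5179,-.1935,.1417]), 'bow top', proj(K,M,[.5179,-.1935,.180-.0383+.072]))
E
```

```text
outer [ 0.529  -0.1815] 37.10301132202149 28.18479309082031 88.97696685791016
hole [ 0.5296 -0.1815] 16.49471168518066 5.909891510009765 89.25594329833984
outer [ 0.5472 -0.1643] 3.878571224212646 6.697209548950195 42.87890625
outer [ 0.5465 -0.1978] 9.597133827209472 7.8657691955566404 84.2894058227539
tip expected (np.float64(214.65676178606972), np.float64(255.5835911644455)) bow top (np.float64(285.2330055625293), np.float64(255.44918789333178))
```

View pics/rect3.png

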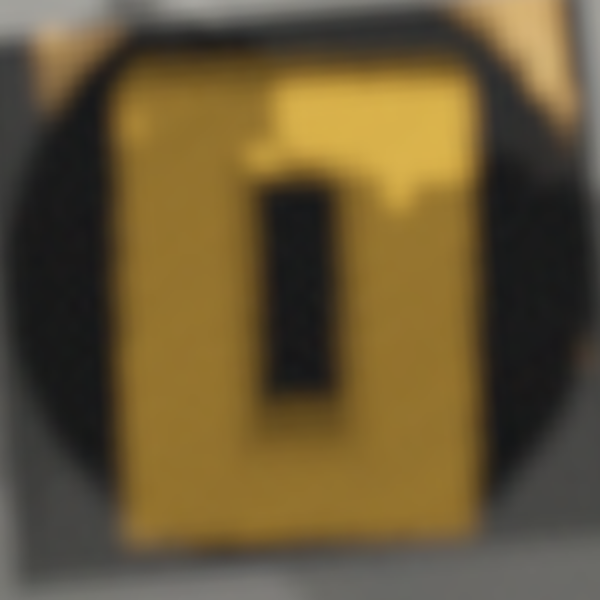

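Request:
{"method": "apply_moves", "body": {"steps": [{"dp": [0, 0, 0], "turn": 3.6}, {"dp": [1.13, -1.18, 3], "turn": 0}, {"dp": [0, 0, 3], "turn": 0}, {"dp": [0, 0, 0], "turn": 0}, {"dp": [0, 0, 0], "turn": 0}]}}

```text
clock: 6.2
position: [0.5275, -0.1804, 0.1185]
eef_rot: [[1.0, 0.021, -0.005], [0.021, -1.0, 0.002], [-0.005, -0.003, -1.0]]
contact_force: [-0.0, -0.2, -0.5]
gripper_width: 0.009
finger_force: 63.0
```

Request:
{"method": "apply_moves", "body": {"steps": [{"dp": [0, 0, 0], "turn": 0}, {"dp": [0, 0, 0], "turn": 0}]}}

```text
clock: 6.37
position: [0.5308, -0.1819, 0.1225]
eef_rot: [[1.0, 0.021, 0.003], [0.021, -1.0, -0.002], [0.003, 0.002, -1.0]]
contact_force: [0.6, 0.1, -0.1]
gripper_width: 0.0093
finger_force: 63.0
```

```bash
cat >> h.py <<'E'
def rectify(im,K,M,c0,z,N=300,S=.00015):
    v,u=np.mgrid[:N,:N]; p=np.stack([c0[0]+(N/2-v)*S,c0[1]+(N/2-u)*S,np.full((N,N),z),np.ones((N,N))],-1)
    q=(p@np.linalg.inv(M).T)[...,:3]@K.T; q=(q[...,:2]/q[...,2:]).astype(np.float32)
    return cv2.remap(im,q[...,0],q[...,1],cv2.INTER_CUBIC)
E
python3 - <<'E'
from h import *
np.set_printoptions(precision=4,suppress=True)
s=r.observe(); print(s['position'],s['eef_rot'][:,0])
im,d,K,M=grab('wrist'); np.savez('w4',im=im,d=d,K=K,M=M)
c0=np.array([.529,-.1815]); R=rectify(im,K,M,c0,.058); R2=rectify(im,K,M,s['position'][:2],s['position'][2]-.0383)
for X in (R,R2): cv2.line(X,(150,0),(150,20),(0,0,255),1); cv2.line(X,(0,150),(20,150),(0,0,255),1)
cv2.imwrite('pics/rect4.png',cv2.resize(np.hstack([R,R2]),None,fx=1.33,fy=1.33))
hs=cv2.cvtColor(R,cv2.COLOR_BGR2HSV); S=.00015
b=((hs[...,0]>15)&(hs[...,0]<38)&(hs[...,1]>110)&(hs[...,2]>70)).astype(np.uint8)
c=max(cv2.findContours(b,0,cv2.CHAIN_APPROX_NONE)[0],key=cv2.contourArea)
(x,y),wh,a=cv2.minAreaRect(c); print(c0+np.array([(150-y)*S,(150-x)*S]),np.array(wh)*S*1e3,a)
E
```

```text
[ 0.5308 -0.1819  0.1225] [0.9998 0.0215 0.0034]
[ 0.5299 -0.1813] [37.7163 27.376 ] 88.97696685791016
```

View pics/rect4.png

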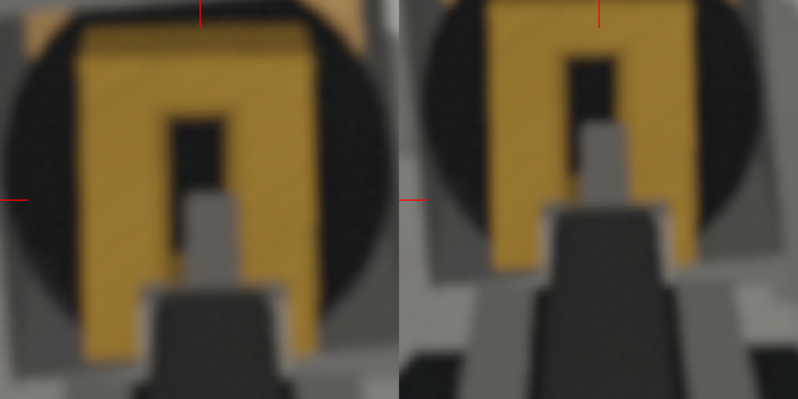

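Request:
{"method": "apply_moves", "body": {"steps": [{"dp": [0, 0, 0], "turn": 0}, {"dp": [0, 0, 0], "turn": 0}, {"dp": [0, 0, 0], "turn": 0}, {"dp": [0, 0, 0], "turn": 0}]}}

```text
clock: 6.75
position: [0.5298, -0.1807, 0.1208]
eef_rot: [[1.0, 0.022, 0.001], [0.022, -1.0, -0.0], [0.001, 0.0, -1.0]]
contact_force: [-0.4, -0.2, -0.3]
gripper_width: 0.009
finger_force: 63.0
```

Request:
{"method": "apply_moves", "body": {"steps": [{"dp": [-0.14, 0, 1], "turn": 0}, {"dp": [0, 0, 1], "turn": 0}, {"dp": [0, 0, 0], "turn": 0}, {"dp": [0, 0, 0], "turn": 0}, {"dp": [0, 0, 0], "turn": 0}]}}

```text
clock: 7.17
position: [0.5279, -0.1804, 0.0997]
eef_rot: [[1.0, 0.022, -0.001], [0.022, -1.0, 0.001], [-0.001, -0.001, -1.0]]
contact_force: [-0.3, -0.2, -0.8]
gripper_width: 0.0092
finger_force: 63.0
```

```bash
python3 - <<'E'
from h import *
np.set_printoptions(precision=4,suppress=True)
s=r.observe(); print(s['position'],s['eef_rot'][:,0],s['contact_force'])
im,d,K,M=grab('wrist'); np.savez('w5',im=im,d=d,K=K,M=M)
R=rectify(im,K,M,s['position'][:2],.058); cv2.line(R,(150,0),(150,20),(0,0,255),1)
cv2.imwrite('pics/rect5.png',cv2.resize(R,None,fx=2,fy=2))
E
```

```text
[ 0.5279 -0.1804  0.0997] [ 0.9997  0.0224 -0.001 ] [-0.2898 -0.2026 -0.7639]
```

View pics/rect5.png

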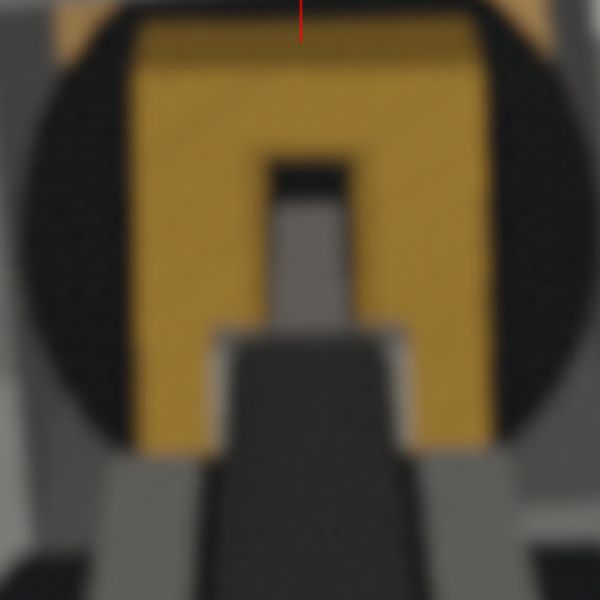

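Request:
{"method": "apply_moves", "body": {"steps": [{"dp": [0.03, 0, 0.4], "turn": 0}, {"dp": [0, 0, 0.4], "turn": 0}, {"dp": [0, 0, 0.4], "turn": 0}, {"dp": [0, 0, 0], "turn": 0}, {"dp": [0, 0, 0], "turn": 0}]}}

```text
clock: 7.63
position: [0.5281, -0.1804, 0.0878]
eef_rot: [[1.0, 0.022, -0.001], [0.022, -1.0, 0.001], [-0.001, -0.001, -1.0]]
contact_force: [-0.7, -0.4, -0.6]
gripper_width: 0.0092
finger_force: 63.0
```

Request:
{"method": "apply_moves", "body": {"steps": [{"dp": [0, 0, 0.5], "turn": 0}, {"dp": [0, 0, 0.5], "turn": 0}, {"dp": [0, 0, 0.5], "turn": 0}, {"dp": [0, 0, 0.5], "turn": 0}, {"dp": [0, 0, 0], "turn": 0}]}}

```text
clock: 8.05
position: [0.5278, -0.1802, 0.0668]
eef_rot: [[1.0, 0.022, -0.001], [0.022, -1.0, 0.001], [-0.001, -0.001, -1.0]]
contact_force: [-0.6, -0.5, -1.1]
gripper_width: 0.0088
finger_force: 62.9
```

Request:
{"method": "apply_moves", "body": {"steps": [{"dp": [0, 0, 0.15], "turn": 0}, {"dp": [0, 0, 0], "turn": 0}, {"dp": [0, 0, 0], "turn": 0}, {"dp": [0, 0, 0], "turn": 0}]}}

```text
clock: 8.38
position: [0.5286, -0.1807, 0.067]
eef_rot: [[1.0, 0.022, 0.0], [0.022, -1.0, -0.0], [0.0, 0.0, -1.0]]
contact_force: [-0.4, -0.5, -0.6]
gripper_width: 0.0091
finger_force: 63.2
```

Request:
{"method": "apply_moves", "body": {"steps": [{"dp": [0, 0, 0.12], "turn": 0}, {"dp": [0, 0, 0], "turn": 0}, {"dp": [0, 0, 0], "turn": 0}, {"dp": [0, 0, 0], "turn": 0}]}}

```text
clock: 8.72
position: [0.5289, -0.1808, 0.0664]
eef_rot: [[1.0, 0.022, 0.001], [0.022, -1.0, -0.0], [0.001, 0.0, -1.0]]
contact_force: [-2.3, 0.8, 6.2]
gripper_width: 0.0089
finger_force: 63.8
```

Request:
{"method": "apply_moves", "body": {"steps": [{"dp": [0, 0, -0.05], "turn": 6}, {"dp": [0, 0, 0], "turn": 6}, {"dp": [0, 0, 0], "turn": 6}, {"dp": [0, 0, 0], "turn": 6}, {"dp": [0, 0, 0], "turn": 6}]}}

```text
clock: 9.13
position: [0.529, -0.1807, 0.0664]
eef_rot: [[0.875, -0.485, 0.001], [-0.485, -0.875, -0.0], [0.001, -0.0, -1.0]]
contact_force: [-1.6, 0.2, 1.7]
gripper_width: 0.0091
finger_force: 63.6
```

Request:
{"method": "apply_moves", "body": {"steps": [{"dp": [0, 0, 0], "turn": 6}, {"dp": [0, 0, 0], "turn": 6}, {"dp": [0, 0, 0], "turn": 6}, {"dp": [0, 0, 0], "turn": 6}, {"dp": [0, 0, 0], "turn": 6}]}}

```text
clock: 9.55
position: [0.5291, -0.1808, 0.0664]
eef_rot: [[0.515, -0.857, 0.001], [-0.857, -0.515, -0.001], [0.001, -0.001, -1.0]]
contact_force: [0.8, 0.2, 2.6]
gripper_width: 0.0094
finger_force: 63.5
```

Request:
{"method": "apply_moves", "body": {"steps": [{"dp": [0, 0, 0], "turn": 6}, {"dp": [0, 0, 0], "turn": 6}, {"dp": [0, 0, 0], "turn": 3}, {"dp": [0, 0, 0], "turn": 0}, {"dp": [0, 0, 0], "turn": 0}]}}

```text
clock: 9.97
position: [0.5291, -0.1809, 0.0664]
eef_rot: [[0.282, -0.96, 0.001], [-0.96, -0.282, -0.001], [0.001, -0.001, -1.0]]
contact_force: [0.8, -0.3, 2.5]
gripper_width: 0.0094
finger_force: 63.5
```

```bash
python3 - <<'E'
from h import *
s=r.observe(); print(s['position'],s['eef_rot'][:,0],s['contact_force'],s['wrist_torque'],s['qpos'][5],np.degrees(np.arctan2(s['eef_rot'][1,0],s['eef_rot'][0,0])))
E
```

```text
[ 0.5290538  -0.18086288  0.06640608] [ 2.81649485e-01 -9.59516911e-01  9.30224343e-04] [ 0.78315658 -0.27159191  2.48551524] [ 0.01296602 -0.08706163  0.01496216] 2.371757887465683 -73.64131687975905
```

Request:
{"method": "apply_moves", "body": {"steps": [{"dp": [0, 0, 0], "turn": 4}, {"dp": [0, 0, 0], "turn": 3}, {"dp": [0, 0, 0], "turn": 0}, {"dp": [0, 0, 0], "turn": 0}, {"dp": [0, 0, 0], "turn": 0}]}}

```text
clock: 10.38
position: [0.529, -0.1809, 0.0664]
eef_rot: [[0.163, -0.987, 0.001], [-0.987, -0.163, -0.001], [0.001, -0.001, -1.0]]
contact_force: [0.7, -0.7, 2.5]
gripper_width: 0.0092
finger_force: 63.5
```

```bash
python3 - <<'E'
from h import *
s=r.observe(); print(s['position'],s['contact_force'],s['wrist_torque'],s['qpos'][5],np.degrees(np.arctan2(s['eef_rot'][1,0],s['eef_rot'][0,0])))
E
```

```text
[ 0.52904491 -0.18092178  0.06642803] [ 0.74947618 -0.72412561  2.52872123] [-0.00707562 -0.2349768  -0.01082704] 2.4937633801900345 -80.6361047806375
```

Request:
{"method": "apply_moves", "body": {"steps": [{"dp": [0, 0, 0], "turn": 3}, {"dp": [0, 0, 0], "turn": 3}, {"dp": [0, 0, 0], "turn": 0}, {"dp": [0, 0, 0], "turn": 0}, {"dp": [0, 0, 0], "turn": 0}]}}

```text
clock: 10.8
position: [0.529, -0.1809, 0.0664]
eef_rot: [[0.059, -0.998, 0.001], [-0.998, -0.059, -0.001], [0.001, -0.001, -1.0]]
contact_force: [1.7, -0.1, 3.3]
gripper_width: 0.0093
finger_force: 63.6
```

```bash
python3 - <<'E'
from h import *
s=r.observe(); print(s['position'],s['contact_force'],s['wrist_torque'],s['qpos'][5],np.degrees(np.arctan2(s['eef_rot'][1,0],s['eef_rot'][0,0])))
E
```

```text
[ 0.52901334 -0.18088084  0.06639527] [ 1.70904334 -0.06960466  3.33285827] [-0.10565643 -0.37580191  0.26343176] 2.5983082420739985 -86.61451379583288
```

Request:
{"method": "apply_moves", "body": {"steps": [{"dp": [0, 0, 0], "turn": -2}, {"dp": [0, 0, 0], "turn": 0}]}}

```text
clock: 10.97
position: [0.529, -0.1808, 0.0664]
eef_rot: [[0.093, -0.996, 0.001], [-0.996, -0.093, -0.0], [0.0, -0.001, -1.0]]
contact_force: [1.7, -0.7, 3.3]
gripper_width: 0.0089
finger_force: 63.7
```

Request:
{"method": "apply_moves", "body": {"steps": [{"dp": [0, 0, 0], "turn": 0}, {"dp": [0, 0, 0], "turn": 0}, {"dp": [0, 0, 0], "turn": 0}, {"dp": [0, 0, 0], "turn": 0}], "claw": -0.2}}

```text
clock: 11.3
position: [0.5275, -0.1801, 0.0653]
eef_rot: [[0.092, -0.996, -0.002], [-0.996, -0.092, 0.001], [-0.001, 0.002, -1.0]]
contact_force: [-0.1, 0.5, 0.2]
gripper_width: 0.0511
finger_force: 0.0
```

Request:
{"method": "apply_moves", "body": {"steps": [{"dp": [0, 0, -2], "turn": 0}, {"dp": [0, 0, -3], "turn": 0}, {"dp": [0, 0, -3], "turn": 0}, {"dp": [0, 0, -3], "turn": -7}, {"dp": [0, 0, -2], "turn": -7}]}}

```text
clock: 11.72
position: [0.5292, -0.181, 0.199]
eef_rot: [[0.336, -0.942, 0.003], [-0.942, -0.336, -0.001], [0.002, -0.002, -1.0]]
contact_force: [1.4, -0.2, 1.0]
gripper_width: 0.0508
finger_force: 0.0
```

Request:
{"method": "apply_moves", "body": {"steps": [{"dp": [0, 0, 0], "turn": -7}, {"dp": [0, 0, 0], "turn": -7}, {"dp": [0, 0, 0], "turn": -7}, {"dp": [0, 0, 0], "turn": -7}, {"dp": [0, 0, 0], "turn": -7}], "claw": 1}}

```text
clock: 12.13
position: [0.528, -0.1804, 0.1957]
eef_rot: [[0.815, -0.579, -0.001], [-0.579, -0.815, 0.001], [-0.001, 0.0, -1.0]]
contact_force: [0.1, 0.0, -0.3]
gripper_width: 0.0
finger_force: 0.0
```

Request:
{"method": "apply_moves", "body": {"steps": [{"dp": [0, 0, 0], "turn": -7}, {"dp": [0, 0, 0], "turn": -7}, {"dp": [0, 0, 0], "turn": -7}, {"dp": [0, 0, 0], "turn": -7}, {"dp": [0, 0, 0], "turn": -7}]}}

```text
clock: 12.55
position: [0.528, -0.1804, 0.1955]
eef_rot: [[1.0, -0.007, -0.001], [-0.007, -1.0, 0.001], [-0.001, -0.001, -1.0]]
contact_force: [-0.8, 0.3, 0.3]
gripper_width: -0.0
finger_force: 0.0
```

Request:
{"method": "apply_moves", "body": {"steps": [{"dp": [0, 0, 0], "turn": -5.6}, {"dp": [0, 0, 0], "turn": 0}, {"dp": [0, 0, 0], "turn": 0}, {"dp": [0, 0, 0], "turn": 0}]}}

```text
clock: 12.88
position: [0.5283, -0.1805, 0.1958]
eef_rot: [[0.997, 0.083, -0.001], [0.083, -0.997, 0.0], [-0.001, -0.0, -1.0]]
contact_force: [0.3, -0.2, -0.6]
gripper_width: 0.0001
finger_force: 0.0
```

```bash
python3 - <<'E'
from h import *
np.set_printoptions(precision=4,suppress=True)
s=r.observe(); print(s['position'],np.degrees(np.arctan2(s['eef_rot'][1,0],s['eef_rot'][0,0])))
im,d,K,M=grab('wrist'); np.savez('w6',im=im,d=d,K=K,M=M); cv2.imwrite('pics/w6.png',im)
P=cloud(K,M,d)
for n in ('handle','key','keyhole'):
    for x in r.spot_point('wrist',n)[:2]: print(n,x, P[int(x['at'][0]),int(x['at'][1])], pz(K,M,x['at'],.071))
im,d,K,M=grab('top'); np.savez('top1',im=im,d=d,K=K,M=M)
P=cloud(K,M,d)
for n in ('handle','key','logger0'):
    for x in r.spot_point('top',n)[:4]: print(n,x, P[int(x['at'][0]),int(x['at'][1])])
m=(P[...,2]>.066)&(P[...,2]<.084)&(np.hypot(P[...,0]-.51,P[...,1]+.02)<.06); print(cv2.minAreaRect((P[m][:,:2]*1000).astype(np.float32)))
E
```

```text
[ 0.5283 -0.1805  0.1958] 4.754040267423825
handle {'at': [177.8, 71.2], 'confidence': 0.84} [ 0.5155 -0.0221  0.0759] [ 0.5131 -0.0193  0.071 ]
key {'at': [166.6, 259.6], 'confidence': 0.95} [ 0.5349 -0.1829  0.0607] [ 0.537  -0.1831  0.071 ]
keyhole {'at': [166.4, 257.3], 'confidence': 0.72} [ 0.5345 -0.1811  0.0599] [ 0.537  -0.1811  0.071 ]
handle {'at': [168.2, 253.7], 'confidence': 0.57} [ 0.5105 -0.0239  0.0759]
key {'at': [167.4, 310.4], 'confidence': 0.57} [ 0.5202 -0.1768  0.0625]
logger0 {'at': [190.3, 171.7], 'confidence': 0.81} [0.4497 0.1976 0.0253]
logger0 {'at': [156.0, 251.1], 'confidence': 0.74} [ 0.5469 -0.018   0.0492]
logger0 {'at': [262.0, 120.9], 'confidence': 0.71} [0.2519 0.3237 0.0283]
logger0 {'at': [160.7, 120.3], 'confidence': 0.57} [0.5279 0.3406 0.0249]
((512.9884643554688, -21.165416717529297), (12.541548728942871, 69.30724334716797), 5.307799339294434)
```

View pics/w6.png

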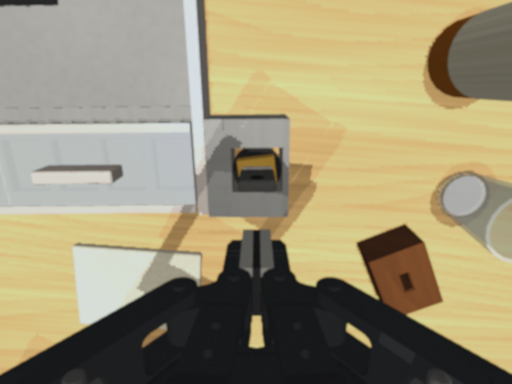

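Request:
{"method": "apply_moves", "body": {"steps": [{"dp": [-0.9, -3.2, 0], "turn": 0}, {"dp": [-0.9, -3.2, 0], "turn": 0}, {"dp": [-0.9, -3.2, 0], "turn": 0}, {"dp": [-0.9, -3.2, 0], "turn": 0}, {"dp": [-0.9, -3.2, 0], "turn": 0}]}}

```text
clock: 13.7
position: [0.4693, -0.0238, 0.1961]
eef_rot: [[0.996, 0.084, 0.0], [0.084, -0.996, 0.0], [0.0, -0.0, -1.0]]
contact_force: [0.4, 0.1, 0.0]
gripper_width: 0.0001
finger_force: 0.0
```

Request:
{"method": "apply_moves", "body": {"steps": [{"dp": [0, 0, 3], "turn": 0}, {"dp": [0, 0, 3], "turn": 0}, {"dp": [0, 0, 3], "turn": 0}, {"dp": [0, 0, 3], "turn": 0}, {"dp": [0, 0, 1.3], "turn": 0}]}}

```text
clock: 14.12
position: [0.4671, -0.0242, 0.0596]
eef_rot: [[0.996, 0.085, -0.006], [0.085, -0.996, 0.001], [-0.006, -0.002, -1.0]]
contact_force: [-1.5, -0.3, 0.6]
gripper_width: 0.0002
finger_force: 0.0
```

Request:
{"method": "apply_moves", "body": {"steps": [{"dp": [0.5, 0, 0], "turn": 0}, {"dp": [0.5, 0, 0], "turn": 0}, {"dp": [0.5, 0, 0], "turn": 0}, {"dp": [0.5, 0, 0], "turn": 0}, {"dp": [0.5, 0, 0], "turn": 0}]}}

```text
clock: 14.53
position: [0.4973, -0.0233, 0.0649]
eef_rot: [[0.996, 0.085, 0.004], [0.085, -0.996, -0.001], [0.004, 0.001, -1.0]]
contact_force: [0.4, 0.4, -0.2]
gripper_width: 0.0
finger_force: 0.0
```

Request:
{"method": "apply_moves", "body": {"steps": [{"dp": [1.5, 0, 0.1], "turn": 0}, {"dp": [2, 0, 0.1], "turn": 0}, {"dp": [2, 0, 0], "turn": 0}, {"dp": [2, 0, 0], "turn": 0}, {"dp": [1, 0, 0], "turn": 0}]}}

```text
clock: 14.95
position: [0.5817, -0.0153, 0.062]
eef_rot: [[0.996, 0.085, 0.001], [0.085, -0.996, 0.0], [0.001, -0.0, -1.0]]
contact_force: [-2.3, 0.5, 1.2]
gripper_width: 0.0001
finger_force: 1.3
```

Request:
{"method": "apply_moves", "body": {"steps": [{"dp": [0.4, 0, 0], "turn": 0}, {"dp": [0.4, 0, 0], "turn": 0}, {"dp": [0.3, 0, 0], "turn": 0}, {"dp": [0, 0, 0], "turn": 0}, {"dp": [0, 0, 0], "turn": 0}]}}

```text
clock: 15.37
position: [0.5909, -0.0149, 0.0613]
eef_rot: [[0.996, 0.085, 0.001], [0.085, -0.996, -0.0], [0.001, 0.0, -1.0]]
contact_force: [-0.2, -0.6, 0.1]
gripper_width: 0.0004
finger_force: 0.0
```

Request:
{"method": "apply_moves", "body": {"steps": [{"dp": [0.3, 0, 0], "turn": 0}, {"dp": [0.3, 0, 0], "turn": 0}, {"dp": [0.2, 0, 0], "turn": 0}, {"dp": [0, 0, 0], "turn": 0}, {"dp": [0, 0, 0], "turn": 0}]}}

```text
clock: 15.78
position: [0.5967, -0.0141, 0.0608]
eef_rot: [[0.996, 0.085, -0.005], [0.085, -0.996, -0.0], [-0.005, -0.0, -1.0]]
contact_force: [-6.8, -1.6, 5.4]
gripper_width: 0.0001
finger_force: 3.2
```

Request:
{"method": "apply_moves", "body": {"steps": [{"dp": [0.2, 0, 0], "turn": 0}, {"dp": [0.2, 0, 0], "turn": 0}, {"dp": [0, 0, 0], "turn": 0}, {"dp": [0, 0, 0], "turn": 0}]}}

```text
clock: 16.12
position: [0.5967, -0.014, 0.0603]
eef_rot: [[0.996, 0.086, -0.014], [0.086, -0.996, -0.0], [-0.014, -0.001, -1.0]]
contact_force: [-16.1, -2.2, 10.7]
gripper_width: -0.0002
finger_force: 8.0
```

Request:
{"method": "apply_moves", "body": {"steps": [{"dp": [-1.2, 0, 0], "turn": 0}, {"dp": [-1, 0, -2], "turn": 0}, {"dp": [-2, 0, -3.5], "turn": 0}, {"dp": [-2.5, 0, -3], "turn": 0}, {"dp": [-3, 0, -3], "turn": 0}], "claw": -1}}

```text
clock: 16.53
position: [0.5071, -0.0222, 0.1772]
eef_rot: [[0.996, 0.085, 0.003], [0.085, -0.996, -0.0], [0.003, 0.001, -1.0]]
contact_force: [-0.3, -0.0, -0.8]
gripper_width: 0.0605
finger_force: 0.0
```

Request:
{"method": "apply_moves", "body": {"steps": [{"dp": [0, 0, -2], "turn": 0}, {"dp": [0, 0, 0], "turn": 0}, {"dp": [0, 0, 0], "turn": 0}, {"dp": [0, 0, 0], "turn": 0}, {"dp": [0, 0, 0], "turn": 0}]}}

```text
clock: 16.95
position: [0.506, -0.0218, 0.1939]
eef_rot: [[0.996, 0.085, -0.002], [0.085, -0.996, 0.001], [-0.002, -0.001, -1.0]]
contact_force: [-0.1, 0.5, -0.2]
gripper_width: 0.0852
finger_force: 0.0
```

```bash
python3 - <<'E'
from h import *
np.set_printoptions(precision=4,suppress=True)
s=r.observe(); print(s['position'],np.degrees(np.arctan2(s['eef_rot'][1,0],s['eef_rot'][0,0])))
im,d,K,M=grab('wrist'); np.savez('w7',im=im,d=d,K=K,M=M)
for n in ('pocket0',):
    for x in r.spot_point('wrist',n)[:5]: print(n,x, pz(K,M,x['at'],.014))
R=rectify(im,K,M,(.53,-.02),.026,N=600,S=.00045); cv2.imwrite('pics/rect7.png',R)
im,d,K,M=grab('top'); np.savez('top2',im=im,d=d,K=K,M=M); P=cloud(K,M,d)
for n in ('handle','pocket0','logger0'):
    for x in r.spot_point('top',n)[:5]: print(n,x,P[int(x['at'][0]),int(x['at'][1])], pz(K,M,x['at'],{'h':.071,'p':.014,'l':0}[n[0]]))
m=(P[...,2]>.013)&(P[...,2]<.04)&(P[...,1]>.15)&(P[...,1]<.45)&(P[...,0]<.6)&(P[...,0]>.2)
n,l,st,c=cv2.connectedComponentsWithStats(m.astype(np.uint8))
for i in range(1,n):
    if st[i,4]>60:
        Q=P[(l==i)&(P[...,2]>.02)]; print(cv2.minAreaRect((Q[:,:2]*1000).astype(np.float32)) if len(Q)>5 else 0,np.median(im[l==i],axis=0),c[i])
E
```

```text
[ 0.506  -0.0218  0.1939] 4.881636248715749
pocket0 {'at': [155.0, 183.1], 'confidence': 0.79} [0.506  0.0538 0.014 ]
pocket0 {'at': [155.5, 234.1], 'confidence': 0.71} [0.51   0.0012 0.014 ]
pocket0 {'at': [152.7, 281.8], 'confidence': 0.6} [ 0.5172 -0.0477  0.014 ]
pocket0 {'at': [152.8, 327.8], 'confidence': 0.56} [ 0.5212 -0.095   0.014 ]
handle {'at': [178.4, 388.6], 'confidence': 0.33} [ 0.4955 -0.3825  0.0766] [ 0.4952 -0.3862  0.071 ]
pocket0 {'at': [171.1, 241.2], 'confidence': 0.88} [0.5097 0.0081 0.0152] [0.5096 0.0076 0.014 ]
pocket0 {'at': [172.8, 225.2], 'confidence': 0.87} [0.5057 0.0526 0.0129] [0.5034 0.0519 0.014 ]
pocket0 {'at': [169.0, 277.8], 'confidence': 0.83} [ 0.4412 -0.0489  0.5543] [ 0.5189 -0.0945  0.014 ]
pocket0 {'at': [171.1, 260.4], 'confidence': 0.73} [ 0.511  -0.0447  0.0183] [ 0.5114 -0.046   0.014 ]
logger0 {'at': [198.3, 121.5], 'confidence': 0.82} [0.4236 0.3319 0.0251] [0.4243 0.3382 0.    ]
logger0 {'at': [186.6, 170.9], 'confidence': 0.82} [0.4606 0.2007 0.0258] [0.4613 0.203  0.    ]
logger0 {'at': [160.1, 121.5], 'confidence': 0.71} [0.5279 
[... 170 characters left out ...]
6875), (46.00347137451172, 11.0996732711792), 0.10205725580453873) [67.  85.5 88.5] [ 82.027  152.2703]
((527.6483764648438, 339.7449035644531), (51.02859878540039, 36.197296142578125), 21.553791046142578) [140. 141. 141.] [120.8084 160.1571]
((457.1461181640625, 209.4290313720703), (50.13262939453125, 35.580162048339844), 29.08190155029297) [115.  113.5 148. ] [167.0391 187.2656]
((420.2991943359375, 337.63031005859375), (50.53947067260742, 35.08527755737305), 80.38506317138672) [143. 148. 151.] [119.214  199.2529]
0 [ 39.  96. 151.] [ 84.6737 201.4737]
((250.97044372558594, 329.7531433105469), (49.249305725097656, 38.39399719238281), 29.302730560302734) [ 30.  54. 149.] [118.6714 261.8657]
```

View pics/rect7.png

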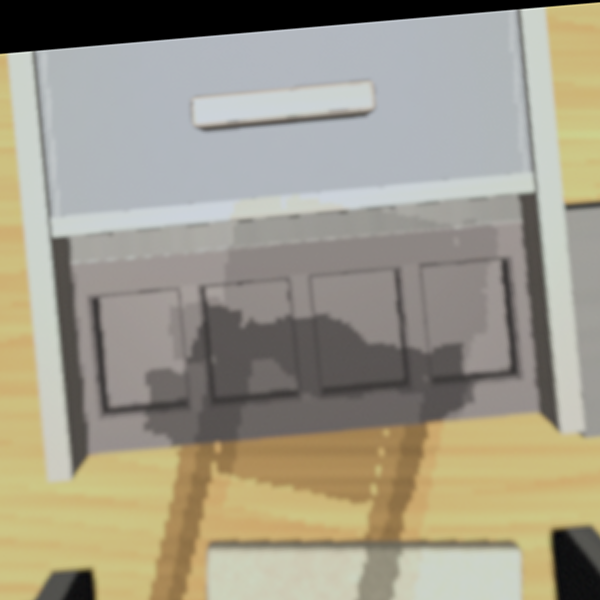

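The cover is fully open and the four pockets line up with the geometry. The loggers are at roughly A (0.528, 0.340) and B (0.420, 0.338). I'm going to B first.

Request:
{"method": "apply_moves", "body": {"steps": [{"dp": [-0.55, -3.65, 0.3], "turn": 0}, {"dp": [-0.55, -3.65, 0.3], "turn": 0}, {"dp": [-0.55, -3.65, 0.3], "turn": 0}, {"dp": [-0.55, -3.65, 0.3], "turn": 0}, {"dp": [-0.55, -3.65, 0.3], "turn": 0}], "claw": -0.4}}

```text
clock: 17.67
position: [0.463, 0.159, 0.1803]
eef_rot: [[0.996, 0.084, 0.0], [0.084, -0.996, 0.0], [0.0, -0.0, -1.0]]
contact_force: [0.3, 0.5, -0.2]
gripper_width: 0.0593
finger_force: 0.0
```

Request:
{"method": "apply_moves", "body": {"steps": [{"dp": [-0.55, -3.65, 0.3], "turn": 0}, {"dp": [-0.55, -3.65, 0.3], "turn": 0}, {"dp": [-0.55, -3.65, 0.3], "turn": 0}, {"dp": [-0.55, -3.65, 0.3], "turn": 0}, {"dp": [-0.55, -3.65, 0.3], "turn": 0}]}}

```text
clock: 18.08
position: [0.4199, 0.3389, 0.1653]
eef_rot: [[0.996, 0.085, 0.0], [0.085, -0.996, -0.0], [0.0, 0.0, -1.0]]
contact_force: [-0.1, -0.6, 0.3]
gripper_width: 0.06
finger_force: 0.0
```

Request:
{"method": "apply_moves", "body": {"steps": [{"dp": [0, 0, 0], "turn": -7}, {"dp": [0, 0, 0], "turn": -7}, {"dp": [0, 0, 0], "turn": -7}, {"dp": [0, 0, 0], "turn": -7}, {"dp": [0, 0, 0], "turn": -7}]}}

```text
clock: 18.5
position: [0.4204, 0.3373, 0.1652]
eef_rot: [[0.763, 0.646, -0.001], [0.646, -0.763, -0.0], [-0.001, -0.0, -1.0]]
contact_force: [-0.1, -0.2, 0.7]
gripper_width: 0.06
finger_force: 0.0
```

Request:
{"method": "apply_moves", "body": {"steps": [{"dp": [0, 0, 0], "turn": -7}, {"dp": [0, 0, 0], "turn": -7}, {"dp": [0, 0, 0], "turn": -7}, {"dp": [0, 0, 0], "turn": -7}, {"dp": [0, 0, 0], "turn": -7}]}}

```text
clock: 18.92
position: [0.4206, 0.3371, 0.1652]
eef_rot: [[0.255, 0.967, -0.0], [0.967, -0.255, -0.0], [-0.0, -0.0, -1.0]]
contact_force: [0.3, 0.5, -0.4]
gripper_width: 0.0599
finger_force: 0.0
```

Request:
{"method": "apply_moves", "body": {"steps": [{"dp": [0, 0, 0], "turn": -5.5}, {"dp": [0, 0, 0], "turn": 0}, {"dp": [0, 0, 0], "turn": 0}, {"dp": [0, 0, 0], "turn": 0}, {"dp": [0, 0, 0], "turn": 0}]}}

```text
clock: 19.33
position: [0.4206, 0.3371, 0.1655]
eef_rot: [[0.169, 0.986, -0.0], [0.986, -0.169, -0.0], [-0.0, -0.0, -1.0]]
contact_force: [1.6, 0.1, -0.2]
gripper_width: 0.0596
finger_force: 0.0
```

```bash
cat >> h.py <<'E'
def yaw():
    s=r.observe(); return np.degrees(np.arctan2(s['eef_rot'][1,0],s['eef_rot'][0,0]))
def blocks(cam,c,R=.12,fn=None):
    s=r.observe(); im,d,K,M=grab(cam); P=cloud(K,M,d)
    if fn: cv2.imwrite(fn,im)
    m=(P[...,2]>.019)&(P[...,2]<.032)&(np.hypot(P[...,0]-c[0],P[...,1]-c[1])<R)
    n,l,st,_=cv2.connectedComponentsWithStats(m.astype(np.uint8)); out=[]
    for i in range(1,n):
        if st[i,4]>150:
            Q=P[l==i]; z=np.median(Q[:,2]); Q=Q[abs(Q[:,2]-z)<.003]
            (x,y),(w,h),a=cv2.minAreaRect((Q[:,:2]*1000).astype(np.float32))
            if h>w: w,h,a=h,w,a+90
            print(f'blk {x:.1f} {y:.1f} size {w:.1f}x{h:.1f} yaw {a:.1f} z {z:.4f} col',np.median(im[l==i],axis=0)); out.append((x/1e3,y/1e3,a))
    return out
def delta(x,y,z,yw=None):
    s=r.observe(); y0=yaw(); t=0 if yw is None else (y0-yw+180)%360-180
    a=np.radians(y0-t); dv=np.array([x,y,z])-s['position']
    print('pos',np.round(s['position'],4),'yaw %.2f'%y0,'turn %.2f first, then dp cm: %.2f %.2f %.2f'%(t,100*(dv[0]*np.cos(a)+dv[1]*np.sin(a)),100*(dv[0]*np.sin(a)-dv[1]*np.cos(a)),-100*dv[2]))
E
python3 - <<'E'
from h import *
b=blocks('wrist',(.42,.338),.14,'pics/w8.png')
b=sorted(b,key=lambda t:np.hypot(t[0]-.42,t[1]-.338))[0]; delta(b[0],b[1],.08,b[2])
print(r.observe()['qpos'])
E
```

```text
blk 530.4 339.7 size 50.2x36.4 yaw 22.5 z 0.0258 col [197. 201. 198.]
blk 422.6 337.7 size 50.0x35.9 yaw 80.9 z 0.0259 col [133. 142. 153.]
blk 453.2 212.8 size 41.3x24.3 yaw 29.5 z 0.0260 col [ 93.   81.5 137. ]
pos [0.4206 0.3371 0.1655] yaw 80.32 turn -0.61 first, then dp cm: 0.10 0.19 8.55
[5.14984042e-01 1.94810138e-01 1.69850177e+00 1.52600991e-05
 1.24834994e+00 6.83979423e-01]
```

View pics/w8.png

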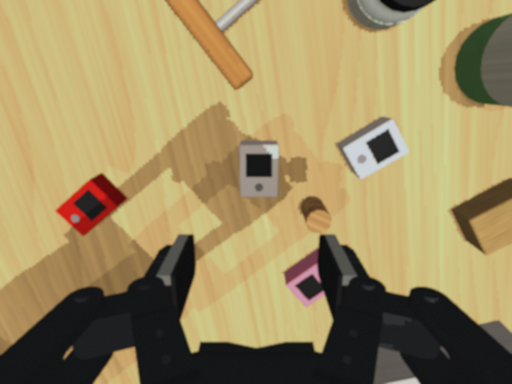

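Request:
{"method": "apply_moves", "body": {"steps": [{"dp": [0, 0, 0], "turn": -0.6}, {"dp": [0.1, 0.19, 3], "turn": 0}, {"dp": [0, 0, 3], "turn": 0}, {"dp": [0, 0, 2.5], "turn": 0}, {"dp": [0, 0, 2], "turn": 0}]}}

```text
clock: 19.8
position: [0.4217, 0.3372, 0.0585]
eef_rot: [[0.157, 0.988, -0.002], [0.988, -0.157, -0.001], [-0.001, -0.002, -1.0]]
contact_force: [-0.9, -0.2, 0.0]
gripper_width: 0.0597
finger_force: 0.0
```

Request:
{"method": "apply_moves", "body": {"steps": [{"dp": [0, 0, 2], "turn": 0}, {"dp": [0, 0, 0], "turn": 0}, {"dp": [0, 0, 0], "turn": 0}, {"dp": [0, 0, 0], "turn": 0}, {"dp": [0, 0, 0], "turn": 0}]}}

```text
clock: 20.22
position: [0.4241, 0.3386, 0.0424]
eef_rot: [[0.157, 0.988, 0.003], [0.988, -0.157, 0.002], [0.002, 0.003, -1.0]]
contact_force: [0.5, -0.1, -0.9]
gripper_width: 0.0601
finger_force: 0.0
```

```bash
python3 - <<'E'
from h import *
b=blocks('wrist',(.422,.338),.04)
b=sorted(b,key=lambda t:np.hypot(t[0]-.42,t[1]-.338))[0]; delta(b[0],b[1],.014,b[2])
E
```

```text
blk 422.6 337.7 size 50.7x36.1 yaw 80.5 z 0.0259 col [136. 145. 156.]
pos [0.4241 0.3386 0.0424] yaw 80.98 turn 0.50 first, then dp cm: -0.11 -0.13 2.84
```

Request:
{"method": "apply_moves", "body": {"steps": [{"dp": [-0.05, -0.08, 1.4], "turn": 0.4}, {"dp": [0, 0, 1.4], "turn": 0}, {"dp": [0, 0, 0], "turn": 0}, {"dp": [0, 0, 0], "turn": 0}, {"dp": [0, 0, 0], "turn": 0}]}}

```text
clock: 20.68
position: [0.4226, 0.3379, 0.0138]
eef_rot: [[0.164, 0.987, 0.002], [0.987, -0.164, 0.001], [0.001, 0.002, -1.0]]
contact_force: [0.6, 0.2, 0.5]
gripper_width: 0.0599
finger_force: 0.0
```

Request:
{"method": "apply_moves", "body": {"steps": [{"dp": [0, 0, 0], "turn": 0}, {"dp": [0, 0, 0], "turn": 0}, {"dp": [0, 0, 0], "turn": 0}, {"dp": [0, 0, 0], "turn": 0}, {"dp": [0, 0, 0], "turn": 0}], "claw": 1}}

```text
clock: 21.1
position: [0.423, 0.3381, 0.014]
eef_rot: [[0.164, 0.987, 0.002], [0.987, -0.164, 0.001], [0.002, 0.002, -1.0]]
contact_force: [-0.9, -0.0, 5.9]
gripper_width: 0.0343
finger_force: 61.7
```

```bash
python3 - <<'E'
from h import *
s=r.observe(); print(s['position'],s['gripper_width'],s['finger_force'],yaw())
im,d,K,M=grab('wrist'); P=cloud(K,M,d)
m=(P[...,2]>.019)&(P[...,2]<.03)&(np.hypot(P[...,0]-.4226,P[...,1]-.3377)<.035); print(cv2.minAreaRect((P[m][:,:2]*1000).astype(np.float32)))
E
```

```text
[0.42297223 0.3381031  0.01397886] 0.03434913888563155 61.657172441482544 80.58075770738596
((422.5308532714844, 338.2802734375), (50.30872344970703, 61.546077728271484), 79.87455749511719)
```

Request:
{"method": "apply_moves", "body": {"steps": [{"dp": [0, 0, -2.9], "turn": 0}, {"dp": [0, 0, -2.9], "turn": 0}, {"dp": [0, 0, -2.9], "turn": 6.9}, {"dp": [0, 0, -2.9], "turn": 6.9}, {"dp": [0, 0, 0], "turn": 6.9}]}}

```text
clock: 21.57
position: [0.4258, 0.3398, 0.1353]
eef_rot: [[0.507, 0.862, 0.011], [0.862, -0.507, 0.006], [0.011, 0.006, -1.0]]
contact_force: [-0.0, 0.5, 0.7]
gripper_width: 0.0345
finger_force: 61.0
```

Request:
{"method": "apply_moves", "body": {"steps": [{"dp": [0, 0, 0], "turn": 6.9}, {"dp": [0, 0, 0], "turn": 6.9}, {"dp": [0, 0, 0], "turn": 6.9}, {"dp": [0, 0, 0], "turn": 6.9}, {"dp": [0, 0, 0], "turn": 6.9}]}}

```text
clock: 21.98
position: [0.4214, 0.3372, 0.1283]
eef_rot: [[0.906, 0.423, -0.001], [0.423, -0.906, -0.0], [-0.001, 0.0, -1.0]]
contact_force: [0.2, 0.5, -1.0]
gripper_width: 0.0341
finger_force: 60.9
```

Request:
{"method": "apply_moves", "body": {"steps": [{"dp": [0, 0, 0], "turn": 6.9}, {"dp": [0, 0, 0], "turn": 6.9}, {"dp": [0, 0, 0], "turn": 6.5}, {"dp": [0, 3.5, 0], "turn": 0}, {"dp": [0, 3.9, 0], "turn": 0}]}}

```text
clock: 22.4
position: [0.4281, 0.2644, 0.1285]
eef_rot: [[0.996, 0.093, 0.0], [0.093, -0.996, 0.0], [0.0, -0.0, -1.0]]
contact_force: [0.3, -1.5, -0.5]
gripper_width: 0.0342
finger_force: 60.9
```

Request:
{"method": "apply_moves", "body": {"steps": [{"dp": [0, 3.9, 0], "turn": 0}, {"dp": [0, 3.9, 0], "turn": 0}, {"dp": [0, 3.9, 0], "turn": 0}, {"dp": [0, 3.9, 0], "turn": 0}, {"dp": [0, 3.9, 0], "turn": 0}]}}

```text
clock: 22.82
position: [0.4451, 0.0678, 0.1285]
eef_rot: [[0.996, 0.089, 0.0], [0.089, -0.996, 0.0], [0.0, -0.0, -1.0]]
contact_force: [1.0, -0.5, -0.4]
gripper_width: 0.0342
finger_force: 60.9
```

Request:
{"method": "apply_moves", "body": {"steps": [{"dp": [0, 3.9, 0.5], "turn": 0}, {"dp": [0, 3.9, 0.5], "turn": 0}, {"dp": [0, 4, 0.5], "turn": 0}, {"dp": [0, 0, 0], "turn": 0}, {"dp": [0, 0, 0], "turn": 0}]}}

```text
clock: 23.23
position: [0.4557, -0.05, 0.1132]
eef_rot: [[0.997, 0.083, -0.001], [0.083, -0.997, 0.0], [-0.001, -0.0, -1.0]]
contact_force: [0.3, 0.3, -1.0]
gripper_width: 0.0341
finger_force: 60.9
```

Request:
{"method": "apply_moves", "body": {"steps": [{"dp": [0, 0, 0], "turn": 0}, {"dp": [0, 0, 0], "turn": 0}, {"dp": [0, 0, 0], "turn": 0}, {"dp": [0, 0, 0], "turn": 0}, {"dp": [0, 0, 0], "turn": 0}]}}

```text
clock: 23.65
position: [0.456, -0.047, 0.1136]
eef_rot: [[0.996, 0.091, 0.0], [0.091, -0.996, -0.0], [0.0, 0.0, -1.0]]
contact_force: [-0.6, 0.2, -0.7]
gripper_width: 0.0338
finger_force: 60.9
```

```bash
python3 - <<'E'
from h import *
np.set_printoptions(precision=4,suppress=True)
s=r.observe(); print(s['position'],yaw(),s['gripper_width'])
im,d,K,M=grab('wrist'); np.savez('w9',im=im,d=d,K=K,M=M); P=cloud(K,M,d)
for x in r.spot_point('wrist','pocket0')[:5]: print(x, pz(K,M,x['at'],.014))
# floor of pockets from depth
m=(P[...,2]>.008)&(P[...,2]<.0195)&(P[...,0]>.46)&(P[...,0]<.56)&(abs(P[...,1]+.02)<.11)
n,l,st,_=cv2.connectedComponentsWithStats(m.astype(np.uint8))
for i in range(1,n):
    if st[i,4]>150: Q=P[l==i]; print('floor',cv2.minAreaRect((Q[:,:2]*1000).astype(np.float32)),np.median(Q[:,2]),st[i,4])
R=rectify(im,K,M,(.52,-.02),.026,N=600,S=.0003); cv2.imwrite('pics/rect9.png',R)
p=s['position']; Q=P[(np.hypot(P[...,0]-p[0],P[...,1]-p[1])<.035)&(abs(P[...,2]-(p[2]+.012))<.003)]; print('logger top',len(Q),cv2.minAreaRect((Q[:,:2]*1000).astype(np.float32)))
E
```

```text
[ 0.456  -0.047   0.1136] 5.204076224031798 0.033839950789256466
{'at': [107.9, 330.1], 'confidence': 0.97} [ 0.5208 -0.0967  0.014 ]
{'at': [105.9, 130.5], 'confidence': 0.88} [0.5087 0.0511 0.014 ]
{'at': [109.5, 197.4], 'confidence': 0.86} [0.5106 0.0015 0.014 ]
{'at': [109.4, 259.8], 'confidence': 0.76} [ 0.5149 -0.0447  0.014 ]
floor ((506.2460632324219, 54.0679931640625), (53.245277404785156, 37.76451873779297), 5.468582630157471) 0.013699246023078912 3854
floor ((510.9261474609375, 3.4046058654785156), (53.1142578125, 38.391212463378906), 5.216483116149902) 0.013751911231033753 3952
floor ((515.604736328125, -47.244503021240234), (53.04954147338867, 39.37405776977539), 5.337388515472412) 0.013783375270494197 3993
floor ((520.467529296875, -98.05157470703125), (53.526336669921875, 38.0726318359375), 5.310591220855713) 0.013824963021516645 3913
logger top 7584 ((455.98046875, -47.4395866394043), (50.2117919921875, 61.671913146972656), 4.996397972106934)
```

View pics/rect9.png

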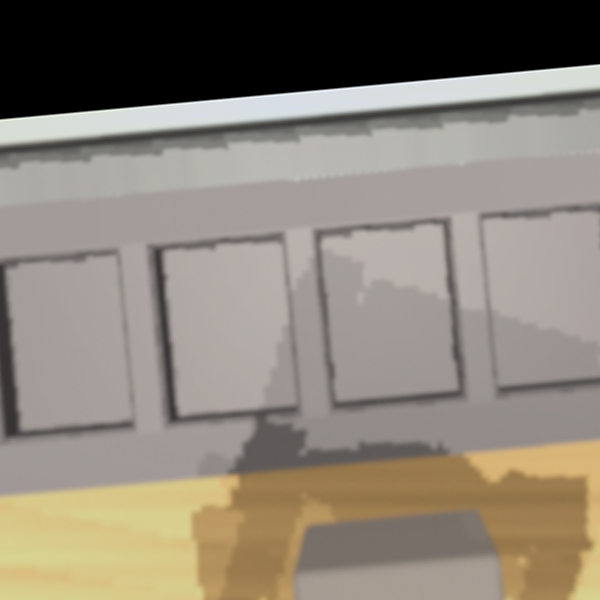

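Request:
{"method": "apply_moves", "body": {"steps": [{"dp": [2, 0.17, 0.5], "turn": -0.1}, {"dp": [2, 0.17, 0.5], "turn": 0}, {"dp": [1.95, 0.18, 0.5], "turn": 0}, {"dp": [0, 0, 2], "turn": 0}, {"dp": [0, 0, 2], "turn": 0}]}}

```text
clock: 24.17
position: [0.5186, -0.0482, 0.0594]
eef_rot: [[0.996, 0.091, 0.005], [0.091, -0.996, -0.001], [0.004, 0.002, -1.0]]
contact_force: [-0.1, -0.4, -1.8]
gripper_width: 0.0347
finger_force: 60.9
```

Request:
{"method": "apply_moves", "body": {"steps": [{"dp": [0, 0, 0], "turn": 0}, {"dp": [0, 0, 0], "turn": 0}, {"dp": [0, 0, 0], "turn": 0}, {"dp": [0, 0, 0], "turn": 0}, {"dp": [0, 0, 0], "turn": 0}]}}

```text
clock: 24.58
position: [0.5168, -0.0482, 0.06]
eef_rot: [[0.996, 0.09, 0.003], [0.09, -0.996, -0.001], [0.003, 0.001, -1.0]]
contact_force: [0.6, -0.5, -0.2]
gripper_width: 0.0343
finger_force: 60.9
```

```bash
python3 - <<'E'
from h import *
delta(.5157,-.0468,.035,5.3)
E
```

```text
pos [ 0.5168 -0.0482  0.06  ] yaw 5.18 turn -0.12 first, then dp cm: -0.10 -0.15 2.50
```

Request:
{"method": "apply_moves", "body": {"steps": [{"dp": [-0.1, -0.15, 0.8], "turn": -0.1}, {"dp": [0, 0, 0.8], "turn": 0}, {"dp": [0, 0, 0], "turn": 0}, {"dp": [0, 0, 0], "turn": 0}, {"dp": [0, 0, 0], "turn": 0}]}}

```text
clock: 25.0
position: [0.5144, -0.0465, 0.0422]
eef_rot: [[0.996, 0.092, -0.001], [0.092, -0.996, 0.0], [-0.001, -0.0, -1.0]]
contact_force: [0.8, -0.8, -0.5]
gripper_width: 0.0342
finger_force: 60.9
```

```bash
python3 - <<'E'
from h import *
delta(.5157,-.0468,.028,5.3)
E
```

```text
pos [ 0.5144 -0.0465  0.0422] yaw 5.28 turn -0.02 first, then dp cm: 0.13 0.04 1.42
```

Request:
{"method": "apply_moves", "body": {"steps": [{"dp": [0.08, 0.03, 0.3], "turn": 0}, {"dp": [0, 0, 0.3], "turn": 0}, {"dp": [0, 0, 0.3], "turn": 0}, {"dp": [0, 0, 0.3], "turn": 0}, {"dp": [0, 0, 0], "turn": 0}]}}

```text
clock: 25.42
position: [0.5149, -0.0466, 0.0297]
eef_rot: [[0.996, 0.092, -0.001], [0.092, -0.996, 0.0], [-0.001, -0.0, -1.0]]
contact_force: [0.2, 0.7, -1.0]
gripper_width: 0.0344
finger_force: 60.9
```

Request:
{"method": "apply_moves", "body": {"steps": [{"dp": [0, 0, 0.2], "turn": 0}, {"dp": [0, 0, 0], "turn": 0}, {"dp": [0, 0, 0], "turn": 0}]}}

```text
clock: 25.67
position: [0.5153, -0.0467, 0.0284]
eef_rot: [[0.996, 0.092, -0.0], [0.092, -0.996, 0.0], [-0.0, -0.0, -1.0]]
contact_force: [0.4, 0.0, -1.1]
gripper_width: 0.0346
finger_force: 60.9
```

Request:
{"method": "apply_moves", "body": {"steps": [{"dp": [0, 0, 0.03], "turn": 0}, {"dp": [0, 0, 0], "turn": 0}, {"dp": [0, 0, 0], "turn": 0}, {"dp": [0, 0, 0], "turn": 0}], "claw": -0.15}}

```text
clock: 26.0
position: [0.5156, -0.0468, 0.0284]
eef_rot: [[0.996, 0.092, 0.0], [0.092, -0.996, -0.0], [0.0, 0.0, -1.0]]
contact_force: [0.6, 0.5, 0.1]
gripper_width: 0.0491
finger_force: 0.0
```

Request:
{"method": "apply_moves", "body": {"steps": [{"dp": [0, 0, -2], "turn": 0}, {"dp": [0, 0, -3], "turn": 0}, {"dp": [0, 0, -3], "turn": 0}, {"dp": [-2, 0, -2], "turn": 0}, {"dp": [-2, 0, 0], "turn": 0}]}}

```text
clock: 26.42
position: [0.4801, -0.0517, 0.1338]
eef_rot: [[0.996, 0.093, 0.011], [0.093, -0.996, -0.003], [0.011, 0.004, -1.0]]
contact_force: [0.6, 0.1, -0.1]
gripper_width: 0.0492
finger_force: 0.0
```

Request:
{"method": "apply_moves", "body": {"steps": [{"dp": [0, 0, 0], "turn": 0}, {"dp": [0, 0, 0], "turn": 0}, {"dp": [0, 0, 0], "turn": 0}]}}

```text
clock: 26.67
position: [0.4759, -0.0504, 0.128]
eef_rot: [[0.996, 0.092, 0.0], [0.092, -0.996, 0.0], [0.0, -0.0, -1.0]]
contact_force: [0.7, 0.4, -0.3]
gripper_width: 0.0488
finger_force: 0.0
```

```bash
python3 - <<'E'
from h import *
np.set_printoptions(precision=4,suppress=True)
s=r.observe(); print(s['position'],yaw())
im,d,K,M=grab('wrist'); P=cloud(K,M,d)
m=(P[...,2]>.034)&(P[...,2]<.046)&(np.hypot(P[...,0]-.5157,P[...,1]+.0472)<.033); Q=P[m]
A=np.c_[Q[:,:2]-Q[:,:2].mean(0),np.ones(len(Q))]; print(cv2.minAreaRect((Q[:,:2]*1000).astype(np.float32)),'plane',np.linalg.lstsq(A,Q[:,2],rcond=None)[0])
print('top now'); blocks('top',(.47,.3),.2)
im,d,K,M=grab('top'); P=cloud(K,M,d)
r.spot_point('top','bottle_a')
for x in r.spot_point('top','bottle_a')[:3]: print(x,pz(K,M,x['at'],0))
m=(P[...,2]>.03)&(P[...,2]<.2)&(np.hypot(P[...,0]-.63,P[...,1]-.37)<.08); print(P[m].min(0),P[m].max(0))
E
```

```text
[ 0.4759 -0.0504  0.128 ] 5.265855832265388
((515.2786865234375, -47.347537994384766), (49.271873474121094, 36.00973129272461), 5.024665832519531) plane [ 0.0013 -0.0008  0.0399]
top now
blk 644.5 249.0 size 60.0x44.9 yaw 22.9 z 0.0303 col [ 50. 106. 142.]
blk 486.4 327.5 size 50.9x36.1 yaw 23.5 z 0.0257 col [138. 144. 144.]
blk 457.5 209.6 size 50.0x35.2 yaw 29.5 z 0.0259 col [114. 114. 148.]
{'at': [119.3, 108.9], 'confidence': 0.94} [0.6469 0.3864 0.    ]
{'at': [127.9, 374.9], 'confidence': 0.93} [ 0.6493 -0.3725  0.    ]
{'at': [155.1, 249.9], 'confidence': 0.2} [ 0.558  -0.0155  0.    ]
[0.6083 0.3584 0.0303] [0.6818 0.4307 0.2   ]
```

Logger B is seated flat, with its top at 39.9 mm and centred. Logger A has been knocked to (0.486, 0.328), so I'm re-measuring it from close by.

Request:
{"method": "apply_moves", "body": {"steps": [{"dp": [0.45, -3.75, -0.37], "turn": 0}, {"dp": [0.45, -3.75, -0.37], "turn": 0}, {"dp": [0.45, -3.75, -0.37], "turn": 0}, {"dp": [0.45, -3.75, -0.37], "turn": 0}, {"dp": [0.45, -3.75, -0.37], "turn": 0}], "claw": -0.6}}

```text
clock: 27.33
position: [0.4808, 0.1401, 0.1467]
eef_rot: [[0.996, 0.092, -0.0], [0.092, -0.996, -0.0], [-0.0, -0.0, -1.0]]
contact_force: [1.8, 0.2, -0.0]
gripper_width: 0.0682
finger_force: 0.0
```

Request:
{"method": "apply_moves", "body": {"steps": [{"dp": [0.45, -3.75, -0.37], "turn": 0}, {"dp": [0.45, -3.75, -0.37], "turn": 0}, {"dp": [0.45, -3.75, -0.37], "turn": 0}, {"dp": [0.45, -3.75, -0.37], "turn": 0}, {"dp": [0.45, -3.75, -0.37], "turn": 0}]}}

```text
clock: 27.75
position: [0.4857, 0.3293, 0.1649]
eef_rot: [[0.996, 0.092, -0.0], [0.092, -0.996, -0.0], [-0.0, 0.0, -1.0]]
contact_force: [0.7, -0.2, 0.4]
gripper_width: 0.0685
finger_force: 0.0
```

Request:
{"method": "apply_moves", "body": {"steps": [{"dp": [0, 0, 0], "turn": -7}, {"dp": [0, 0, 0], "turn": -7}, {"dp": [0, 0, 0], "turn": -7}, {"dp": [0, 0, 0], "turn": -7}, {"dp": [0, 0, 0], "turn": -7}]}}

```text
clock: 28.17
position: [0.4858, 0.3275, 0.1645]
eef_rot: [[0.759, 0.652, -0.001], [0.652, -0.759, -0.0], [-0.001, -0.0, -1.0]]
contact_force: [-0.3, 0.4, 0.4]
gripper_width: 0.0682
finger_force: 0.0
```

Request:
{"method": "apply_moves", "body": {"steps": [{"dp": [0, 0, 0], "turn": -7}, {"dp": [0, 0, 0], "turn": -7}, {"dp": [0, 0, 0], "turn": -7}, {"dp": [0, 0, 0], "turn": -7}, {"dp": [0, 0, 0], "turn": -7}]}}

```text
clock: 28.58
position: [0.486, 0.3273, 0.1646]
eef_rot: [[0.248, 0.969, -0.001], [0.969, -0.248, -0.0], [-0.001, -0.001, -1.0]]
contact_force: [0.4, -0.4, 0.1]
gripper_width: 0.0684
finger_force: 0.0
```

Request:
{"method": "apply_moves", "body": {"steps": [{"dp": [0, 0, 0], "turn": -7}, {"dp": [0, 0, 0], "turn": -7}, {"dp": [0, 0, 0], "turn": -7}, {"dp": [0, 0, 0], "turn": -7}, {"dp": [0, 0, 0], "turn": -7}]}}

```text
clock: 29.0
position: [0.486, 0.3273, 0.1646]
eef_rot: [[-0.352, 0.936, -0.001], [0.936, 0.352, -0.0], [-0.0, -0.001, -1.0]]
contact_force: [0.5, -0.9, 0.3]
gripper_width: 0.0682
finger_force: 0.0
```

Request:
{"method": "apply_moves", "body": {"steps": [{"dp": [0, 0, 0], "turn": -3.2}, {"dp": [0, 0, 0], "turn": 0}, {"dp": [0, 0, 0], "turn": 0}, {"dp": [0, 0, 0], "turn": 0}, {"dp": [0, 0, 0], "turn": 0}]}}

```text
clock: 29.42
position: [0.4859, 0.3271, 0.165]
eef_rot: [[-0.398, 0.918, -0.0], [0.918, 0.398, -0.0], [-0.0, -0.0, -1.0]]
contact_force: [0.2, -0.3, -0.5]
gripper_width: 0.0681
finger_force: 0.0
```

```bash
python3 - <<'E'
from h import *
b=blocks('wrist',(.486,.3275),.1,'pics/w10.png')
b=sorted(b,key=lambda t:np.hypot(t[0]-.486,t[1]-.3275))[0]; delta(b[0],b[1],.05,b[2]+90)
im,d,K,M=grab('wrist'); P=cloud(K,M,d); hs=cv2.cvtColor(im,cv2.COLOR_BGR2HSV)
m=(P[...,2]>.008)&(np.hypot(P[...,0]-.486,P[...,1]-.3275)<.11)&(P[...,2]<.07)
n,l,st,_=cv2.connectedComponentsWithStats(m.astype(np.uint8))
for i in range(1,n):
    if st[i,4]>60: print(np.round(np.percentile(P[l==i],5,axis=0),3),np.round(np.percentile(P[l==i],95,axis=0),3),np.median(im[l==i],axis=0))
E
```

```text
blk 489.4 327.8 size 49.8x35.9 yaw 22.8 z 0.0259 col [130. 140. 150.]
pos [0.4859 0.3272 0.1651] yaw 113.44 turn 0.61 first, then dp cm: -0.07 0.34 11.51
[0.462 0.282 0.016] [0.509 0.347 0.04 ] [ 95. 117. 144.]
[0.453 0.22  0.01 ] [0.48  0.236 0.027] [120. 104. 169.]
```

View pics/w10.png

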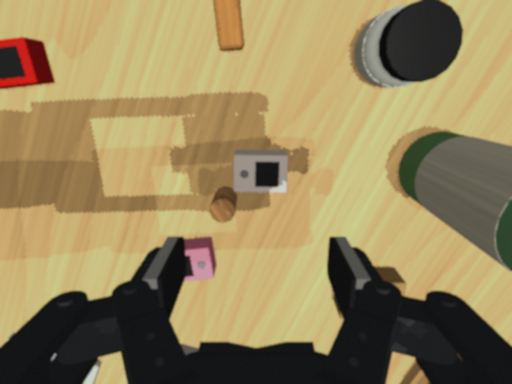

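```bash
python3 - <<'E'
from h import *
im,d,K,M=grab('wrist'); P=cloud(K,M,d); a=np.radians(22.8+90); X=np.array([np.cos(a),np.sin(a)]); Y=np.array([np.sin(a),-np.cos(a)])
m=(P[...,2]>.031)&(P[...,2]<.07)&(np.hypot(P[...,0]-.4894,P[...,1]-.3278)<.06); Q=P[m]; D=Q[:,:2]-[.4894,.3278]
print(len(Q),np.percentile(Q[:,2],[5,50,98]),'tool x',np.percentile(D@X,[2,50,98]),'tool y',np.percentile(D@Y,[2,50,98]))
delta(.4894+.006*X[0],.3278+.006*X[1],.08,112.8)
E
```

```text
555 [0.03376728 0.03957745 0.04097409] tool x [-0.04137151 -0.02960382 -0.02005729] tool y [-0.04505192 -0.03450485 -0.02394772]
pos [0.486  0.3272 0.1652] yaw 113.46 turn 0.66 first, then dp cm: 0.53 0.34 8.52
```

Request:
{"method": "apply_moves", "body": {"steps": [{"dp": [0, 0, 0], "turn": 0.6}, {"dp": [0.33, 0.34, 3], "turn": 0}, {"dp": [0, 0, 3], "turn": 0}, {"dp": [0, 0, 3], "turn": 0}, {"dp": [0, 0, 2], "turn": 0}]}}

```text
clock: 29.98
position: [0.4862, 0.3308, 0.0525]
eef_rot: [[-0.388, 0.922, -0.003], [0.922, 0.388, -0.001], [-0.0, -0.003, -1.0]]
contact_force: [-1.0, 0.6, -0.9]
gripper_width: 0.0684
finger_force: 0.0
```

Request:
{"method": "apply_moves", "body": {"steps": [{"dp": [0, 0, 0], "turn": 0}, {"dp": [0, 0, 0], "turn": 0}, {"dp": [0, 0, 0], "turn": 0}, {"dp": [0, 0, 0], "turn": 0}, {"dp": [0, 0, 0], "turn": 0}]}}

```text
clock: 30.4
position: [0.4895, 0.3323, 0.0576]
eef_rot: [[-0.389, 0.921, 0.004], [0.921, 0.389, 0.002], [0.0, 0.004, -1.0]]
contact_force: [-0.6, -0.1, 0.5]
gripper_width: 0.0683
finger_force: 0.0
```

```bash
python3 - <<'E'
from h import *
b=blocks('wrist',(.4894,.3278),.028)
b=b[0]; a=np.radians(b[2]+90); delta(b[0]+.004*np.cos(a),b[1]+.004*np.sin(a),.014,b[2]+90)
E
```

```text
blk 489.2 327.7 size 50.0x36.7 yaw 22.7 z 0.0259 col [135. 145. 155.]
pos [0.4892 0.3322 0.0573] yaw 112.87 turn 0.15 first, then dp cm: -0.02 -0.17 4.33
```

Request:
{"method": "apply_moves", "body": {"steps": [{"dp": [0, -0.12, 1.5], "turn": 0.1}, {"dp": [0, 0, 1.5], "turn": 0}, {"dp": [0, 0, 1.5], "turn": 0}, {"dp": [0, 0, 0], "turn": 0}, {"dp": [0, 0, 0], "turn": 0}]}}

```text
clock: 30.87
position: [0.4863, 0.3308, 0.0102]
eef_rot: [[-0.387, 0.922, -0.001], [0.922, 0.387, -0.0], [-0.0, -0.001, -1.0]]
contact_force: [-0.6, 0.1, 0.6]
gripper_width: 0.0684
finger_force: 0.0
```

Request:
{"method": "apply_moves", "body": {"steps": [{"dp": [0, 0, 0], "turn": 0}, {"dp": [0, 0, 0], "turn": 0}, {"dp": [0, 0, 0], "turn": 0}]}}

```text
clock: 31.12
position: [0.4877, 0.3315, 0.0117]
eef_rot: [[-0.387, 0.922, 0.002], [0.922, 0.387, 0.001], [0.0, 0.003, -1.0]]
contact_force: [-0.7, 0.3, 0.4]
gripper_width: 0.0685
finger_force: 0.0
```

Request:
{"method": "apply_moves", "body": {"steps": [{"dp": [0, 0, 0], "turn": 0}, {"dp": [0, 0, 0], "turn": 0}, {"dp": [0, 0, 0], "turn": 0}, {"dp": [0, 0, 0], "turn": 0}, {"dp": [0, 0, 0], "turn": 0}], "claw": 1}}

```text
clock: 31.53
position: [0.4877, 0.3315, 0.0114]
eef_rot: [[-0.387, 0.922, 0.002], [0.922, 0.387, 0.001], [0.0, 0.002, -1.0]]
contact_force: [-0.3, 0.2, 5.4]
gripper_width: 0.0483
finger_force: 63.8
```

```bash
python3 - <<'E'
from h import *
s=r.observe(); print(s['position'],s['gripper_width'],s['finger_force'],yaw(),s['contact_force'])
im,d,K,M=grab('wrist'); P=cloud(K,M,d); p=s['position']; X=s['eef_rot'][:2,0]; Y=s['eef_rot'][:2,1]
D=P[...,:2]-p[:2]; m=(P[...,2]>.022)&(P[...,2]<.03)&(abs(D@Y)<.02)&(abs(D@X)<.035); print('tool x extent of logger',np.percentile((D@X)[m],[1,50,99]))
E
```

```text
[0.48770142 0.33152384 0.0114291 ] 0.04826783292615372 63.79307270050049 112.77795330196557 [-0.27216794  0.2107316   5.35182328]
tool x extent of logger [-0.02164273 -0.00194364  0.0137617 ]
```

Request:
{"method": "apply_moves", "body": {"steps": [{"dp": [0, 0, -3], "turn": 0}, {"dp": [0, 0, -3.5], "turn": 0}, {"dp": [0, 0, -3.5], "turn": 6}, {"dp": [0, 0, -2.5], "turn": 6}, {"dp": [0, 0, 0], "turn": 5.5}]}}

```text
clock: 32.0
position: [0.4906, 0.333, 0.142]
eef_rot: [[-0.087, 0.996, 0.011], [0.996, 0.087, 0.005], [0.004, 0.011, -1.0]]
contact_force: [1.4, 0.5, 0.0]
gripper_width: 0.0488
finger_force: 63.2
```

Request:
{"method": "apply_moves", "body": {"steps": [{"dp": [-3.7, -0.08, 0], "turn": 0}, {"dp": [-3.7, -0.08, 0], "turn": 0}, {"dp": [-3.7, -0.08, 0], "turn": 0}, {"dp": [-3.7, -0.08, 0], "turn": 0}, {"dp": [-3.7, -0.08, 0], "turn": 0}]}}

```text
clock: 32.42
position: [0.4988, 0.1449, 0.1346]
eef_rot: [[-0.093, 0.996, -0.001], [0.996, 0.093, -0.0], [-0.0, -0.001, -1.0]]
contact_force: [0.2, 0.3, -1.2]
gripper_width: 0.0482
finger_force: 63.1
```

Request:
{"method": "apply_moves", "body": {"steps": [{"dp": [-3.7, -0.08, 0.4], "turn": 0}, {"dp": [-3.7, -0.08, 0.4], "turn": 0}, {"dp": [-3.7, -0.08, 0.4], "turn": 0}, {"dp": [-3.7, -0.08, 0.4], "turn": 0}, {"dp": [0, 0, 0], "turn": 0}]}}

```text
clock: 32.83
position: [0.5098, -0.0071, 0.1182]
eef_rot: [[-0.086, 0.996, -0.001], [0.996, 0.086, -0.003], [-0.003, -0.002, -1.0]]
contact_force: [0.2, 0.1, -0.4]
gripper_width: 0.0488
finger_force: 63.1
```

Request:
{"method": "apply_moves", "body": {"steps": [{"dp": [0, 0, 0], "turn": 0}, {"dp": [0, 0, 0], "turn": 0}, {"dp": [0, 0, 0], "turn": 0}, {"dp": [0, 0, 0], "turn": 0}, {"dp": [0, 0, 0], "turn": 0}]}}

```text
clock: 33.25
position: [0.5101, 0.0001, 0.1193]
eef_rot: [[-0.094, 0.996, 0.0], [0.996, 0.094, 0.0], [0.0, 0.0, -1.0]]
contact_force: [-0.2, 0.1, 0.0]
gripper_width: 0.0483
finger_force: 63.1
```

```bash
python3 - <<'E'
from h import *
np.set_printoptions(precision=4,suppress=True)
s=r.observe(); print(s['position'],yaw(),s['gripper_width'])
im,d,K,M=grab('wrist'); P=cloud(K,M,d)
m=(P[...,2]>.008)&(P[...,2]<.0195)&(P[...,0]>.46)&(P[...,0]<.56)&(abs(P[...,1]+.02)<.11)
n,l,st,_=cv2.connectedComponentsWithStats(m.astype(np.uint8))
for i in range(1,n):
    if st[i,4]>150: Q=P[l==i]; print('floor',cv2.minAreaRect((Q[:,:2]*1000).astype(np.float32)),np.median(Q[:,2]),st[i,4])
p=s['position']; X=s['eef_rot'][:2,0]; Y=s['eef_rot'][:2,1]; D=P[...,:2]-p[:2]
m=(abs(P[...,2]-p[2]-.0146)<.004)&(abs(D@Y)<.02)&(abs(D@X)<.035); print('logger tool x',np.percentile((D@X)[m],[1,50,99]))
a=np.radians(95.3); delta(.5063+.004*np.cos(a),.0524+.004*np.sin(a),.0254,95.3)
E
```

```text
[0.5101 0.0001 0.1193] 95.40442713270329 0.048254739820003355
floor ((506.5978088378906, 52.76909637451172), (53.27785110473633, 39.08655548095703), 5.431402206420898) 0.013787189009511133 3728
floor ((511.3656311035156, 2.321615219116211), (53.37984085083008, 38.05299377441406), 5.046260833740234) 0.013833741520116766 3020
floor ((522.5337524414062, -114.95181274414062), (52.89779281616211, 3.964529037475586), 4.633042335510254) 0.015638518550854824 331
logger tool x [-0.0217 -0.0021  0.0136]
pos [ 0.5101 -0.0001  0.1193] yaw 95.40 turn 0.10 first, then dp cm: 5.66 0.11 9.39
```

Request:
{"method": "apply_moves", "body": {"steps": [{"dp": [1.9, 0.03, 0.6], "turn": 0.1}, {"dp": [1.9, 0.03, 0.6], "turn": 0}, {"dp": [1.9, 0.04, 0.7], "turn": 0}, {"dp": [0, 0, 2], "turn": 0}, {"dp": [0, 0, 2], "turn": 0}]}}

```text
clock: 33.72
position: [0.507, 0.0574, 0.0608]
eef_rot: [[-0.094, 0.996, 0.003], [0.996, 0.094, -0.0], [-0.0, 0.003, -1.0]]
contact_force: [-0.3, -0.3, -0.3]
gripper_width: 0.0483
finger_force: 63.1
```

Request:
{"method": "apply_moves", "body": {"steps": [{"dp": [0, 0, 0], "turn": 0}, {"dp": [0, 0, 0], "turn": 0}, {"dp": [0, 0, 0], "turn": 0}, {"dp": [0, 0, 0], "turn": 0}, {"dp": [0, 0, 0], "turn": 0}]}}

```text
clock: 34.13
position: [0.5072, 0.0554, 0.0617]
eef_rot: [[-0.09, 0.996, 0.003], [0.996, 0.09, -0.0], [-0.0, 0.003, -1.0]]
contact_force: [-1.0, 0.5, -0.8]
gripper_width: 0.0484
finger_force: 63.1
```

Request:
{"method": "apply_moves", "body": {"steps": [{"dp": [0, 0, 0], "turn": 0}, {"dp": [0, 0, 0], "turn": 0}, {"dp": [0, 0, 0], "turn": 0}]}}

```text
clock: 34.38
position: [0.5063, 0.0555, 0.0607]
eef_rot: [[-0.09, 0.996, 0.001], [0.996, 0.09, -0.0], [-0.0, 0.001, -1.0]]
contact_force: [0.7, 1.2, -0.1]
gripper_width: 0.0484
finger_force: 63.1
```

```bash
python3 - <<'E'
from h import *
delta(.5058,.0567,.04,95.3)
E
```

```text
pos [0.5063 0.0555 0.0607] yaw 95.17 turn -0.13 first, then dp cm: 0.12 -0.04 2.07
```

Request:
{"method": "apply_moves", "body": {"steps": [{"dp": [0.12, -0.02, 1], "turn": -0.1}, {"dp": [0, 0, 1], "turn": 0}, {"dp": [0, 0, 0], "turn": 0}, {"dp": [0, 0, 0], "turn": 0}, {"dp": [0, 0, 0], "turn": 0}]}}

```text
clock: 34.8
position: [0.5052, 0.0568, 0.0397]
eef_rot: [[-0.092, 0.996, -0.001], [0.996, 0.092, 0.0], [0.0, -0.001, -1.0]]
contact_force: [0.6, 0.7, -0.6]
gripper_width: 0.0482
finger_force: 63.1
```

Request:
{"method": "apply_moves", "body": {"steps": [{"dp": [0, 0, 0], "turn": 0}, {"dp": [0, 0, 0], "turn": 0}, {"dp": [0, 0, 0], "turn": 0}]}}

```text
clock: 35.05
position: [0.506, 0.0568, 0.0406]
eef_rot: [[-0.092, 0.996, 0.001], [0.996, 0.092, -0.0], [-0.0, 0.001, -1.0]]
contact_force: [-1.0, -0.7, -0.6]
gripper_width: 0.0487
finger_force: 63.1
```

Request:
{"method": "apply_moves", "body": {"steps": [{"dp": [0, 0, 0.3], "turn": 0}, {"dp": [0, 0, 0.3], "turn": 0}, {"dp": [0, 0, 0.3], "turn": 0}, {"dp": [0, 0, 0.3], "turn": 0}, {"dp": [0, 0, 0], "turn": 0}]}}

```text
clock: 35.47
position: [0.5052, 0.0568, 0.0275]
eef_rot: [[-0.092, 0.996, -0.001], [0.996, 0.092, 0.0], [0.0, -0.001, -1.0]]
contact_force: [0.0, -0.2, -0.4]
gripper_width: 0.0486
finger_force: 63.1
```

Request:
{"method": "apply_moves", "body": {"steps": [{"dp": [0, 0, 0.25], "turn": 0}, {"dp": [0, 0, 0], "turn": 0}, {"dp": [0, 0, 0], "turn": 0}, {"dp": [0, 0, 0], "turn": 0}]}}

```text
clock: 35.8
position: [0.5055, 0.0568, 0.0257]
eef_rot: [[-0.092, 0.996, -0.0], [0.996, 0.092, -0.0], [0.0, -0.0, -1.0]]
contact_force: [0.1, -0.7, -0.8]
gripper_width: 0.0482
finger_force: 63.1
```

Request:
{"method": "apply_moves", "body": {"steps": [{"dp": [0, 0, 0], "turn": 0}, {"dp": [0, 0, 0], "turn": 0}, {"dp": [0, 0, 0], "turn": 0}, {"dp": [0, 0, 0], "turn": 0}], "claw": -0.45}}

```text
clock: 36.13
position: [0.5058, 0.0568, 0.0259]
eef_rot: [[-0.092, 0.996, 0.0], [0.996, 0.092, -0.0], [-0.0, 0.0, -1.0]]
contact_force: [0.4, -0.5, -0.0]
gripper_width: 0.0619
finger_force: 0.0
```

Request:
{"method": "apply_moves", "body": {"steps": [{"dp": [0, 0, -2], "turn": 0}, {"dp": [0, 0, -3], "turn": 0}, {"dp": [0, 0, -3], "turn": 0}, {"dp": [-3, 0, -2], "turn": 0}, {"dp": [-4, 0, -1], "turn": 0}]}}

```text
clock: 36.55
position: [0.5141, -0.0117, 0.1394]
eef_rot: [[-0.097, 0.995, 0.006], [0.995, 0.097, -0.0], [-0.001, 0.006, -1.0]]
contact_force: [2.0, -0.3, -0.1]
gripper_width: 0.0622
finger_force: 0.0
```

Request:
{"method": "apply_moves", "body": {"steps": [{"dp": [-3, 0, 0], "turn": 0}, {"dp": [0, 0, 0], "turn": 0}, {"dp": [0, 0, 0], "turn": 0}, {"dp": [0, 0, 0], "turn": 0}]}}

```text
clock: 36.88
position: [0.5143, -0.0424, 0.1353]
eef_rot: [[-0.091, 0.996, -0.001], [0.996, 0.091, 0.001], [0.001, -0.001, -1.0]]
contact_force: [0.7, -0.6, -0.2]
gripper_width: 0.0619
finger_force: 0.0
```

```bash
python3 - <<'E'
from h import *
np.set_printoptions(precision=4,suppress=True)
s=r.observe(); print(s['position'],yaw())
im,d,K,M=grab('wrist'); P=cloud(K,M,d); cv2.imwrite('pics/w11.png',im)
for c in ((.5065,.0527),(.5157,-.047)):
    m=(P[...,2]>.034)&(P[...,2]<.046)&(np.hypot(P[...,0]-c[0],P[...,1]-c[1])<.033); Q=P[m]
    if len(Q)>50:
        A=np.c_[Q[:,:2]-Q[:,:2].mean(0),np.ones(len(Q))]; print(len(Q),cv2.minAreaRect((Q[:,:2]*1000).astype(np.float32)),'plane',np.linalg.lstsq(A,Q[:,2],rcond=None)[0])
im,d,K,M=grab('top'); P=cloud(K,M,d)
m=(P[...,2]>.066)&(P[...,2]<.084)&(np.hypot(P[...,0]-.613,P[...,1]+.012)<.06); print('handle',cv2.minAreaRect((P[m][:,:2]*1000).astype(np.float32)))
blocks('top',(.47,.3),.2)
delta(.613,-.012,.13,95.3)
E
```

```text
[ 0.5143 -0.0424  0.1353] 95.2399992762195
4106 ((504.9639587402344, 57.35707092285156), (50.172752380371094, 45.7738037109375), 5.357198238372803) plane [0.0024 0.0029 0.0398]
2751 ((514.8582763671875, -46.52446746826172), (50.01607131958008, 36.3043212890625), 5.436686038970947) plane [ 0.0043 -0.0191  0.0398]
handle ((0.0, 0.0), (0.0, 0.0), 0.0)
blk 645.5 249.7 size 62.8x44.9 yaw 23.6 z 0.0301 col [ 52. 109. 145.]
blk 457.4 209.4 size 49.4x35.4 yaw 29.4 z 0.0256 col [116. 116. 150.]
pos [ 0.5142 -0.0415  0.1351] yaw 95.36 turn 0.06 first, then dp cm: 2.03 10.11 0.51
```

View pics/w11.png

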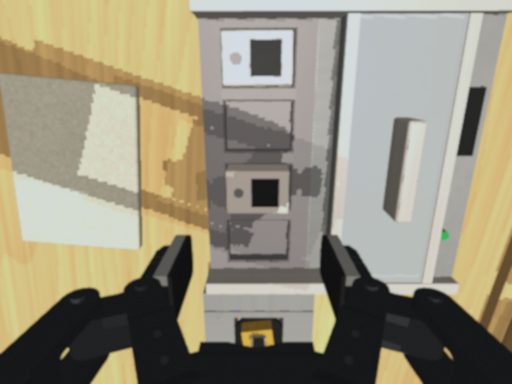

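Request:
{"method": "apply_moves", "body": {"steps": [{"dp": [0.7, 3.3, 0], "turn": 0}, {"dp": [0.7, 3.4, 0], "turn": 0}, {"dp": [0.6, 3.4, 0], "turn": 0}, {"dp": [0, 0, 0], "turn": 0}, {"dp": [0, 0, 0], "turn": 0}]}}

```text
clock: 37.45
position: [0.6143, -0.0118, 0.1347]
eef_rot: [[-0.095, 0.995, -0.001], [0.995, 0.095, 0.0], [0.0, -0.001, -1.0]]
contact_force: [0.4, 0.0, 0.5]
gripper_width: 0.0616
finger_force: 0.0
```

Request:
{"method": "apply_moves", "body": {"steps": [{"dp": [0, 0, 0], "turn": 0}, {"dp": [0, 0, 0], "turn": 0}, {"dp": [0, 0, 0], "turn": 0}]}}

```text
clock: 37.7
position: [0.6124, -0.0135, 0.1357]
eef_rot: [[-0.092, 0.996, -0.001], [0.996, 0.092, 0.0], [0.0, -0.001, -1.0]]
contact_force: [-0.0, -0.1, 0.3]
gripper_width: 0.062
finger_force: 0.0
```

```bash
python3 - <<'E'
from h import *
im,d,K,M=grab('wrist'); P=cloud(K,M,d)
m=(P[...,2]>.068)&(P[...,2]<.084)&(np.hypot(P[...,0]-.613,P[...,1]+.012)<.06); Q=P[m]; b=cv2.minAreaRect((Q[:,:2]*1000).astype(np.float32)); print(b,len(Q))
delta(b[0][0]/1e3-.0005,b[0][1]/1e3,.061,95.3)
E
```

```text
((613.2030639648438, -11.677627563476562), (11.78603458404541, 68.99560546875), 5.085530757904053) 1715
pos [ 0.6126 -0.0136  0.1359] yaw 95.27 turn -0.03 first, then dp cm: 0.19 0.03 7.49
```

Request:
{"method": "apply_moves", "body": {"steps": [{"dp": [0.15, 0.03, 2.5], "turn": 0}, {"dp": [0, 0, 2.5], "turn": 0}, {"dp": [0, 0, 2.3], "turn": 0}, {"dp": [0, 0, 0], "turn": 0}, {"dp": [0, 0, 0], "turn": 0}], "claw": 0.1}}

```text
clock: 38.17
position: [0.6119, -0.012, 0.0616]
eef_rot: [[-0.092, 0.996, -0.004], [0.996, 0.092, 0.001], [0.001, -0.004, -1.0]]
contact_force: [0.1, -0.1, 0.7]
gripper_width: 0.0387
finger_force: 0.0
```

Request:
{"method": "apply_moves", "body": {"steps": [{"dp": [0, 0, 0], "turn": 0}, {"dp": [0, 0, 0], "turn": 0}, {"dp": [0, 0, 0], "turn": 0}, {"dp": [0, 0, 0], "turn": 0}, {"dp": [0, 0, 0], "turn": 0}], "claw": 1}}

```text
clock: 38.58
position: [0.6136, -0.0126, 0.0653]
eef_rot: [[-0.092, 0.996, -0.0], [0.996, 0.092, -0.001], [-0.001, -0.0, -1.0]]
contact_force: [-4.7, -1.5, 5.3]
gripper_width: 0.0098
finger_force: 61.8
```

Request:
{"method": "apply_moves", "body": {"steps": [{"dp": [0, -1.5, 0], "turn": 0}, {"dp": [0, -2, 0], "turn": 0}, {"dp": [0, -2, 0], "turn": 0}, {"dp": [0, -2, 0], "turn": 0}, {"dp": [0, -1.3, 0], "turn": 0}]}}

```text
clock: 39.0
position: [0.5276, -0.0206, 0.0653]
eef_rot: [[-0.092, 0.996, 0.006], [0.996, 0.092, -0.001], [-0.002, 0.006, -1.0]]
contact_force: [3.2, -0.4, 0.1]
gripper_width: 0.0101
finger_force: 61.4
```

Request:
{"method": "apply_moves", "body": {"steps": [{"dp": [0, -0.5, 0], "turn": 0}, {"dp": [0, -0.4, 0], "turn": 0}, {"dp": [0, 0, 0], "turn": 0}, {"dp": [0, 0, 0], "turn": 0}]}}

```text
clock: 39.33
position: [0.5189, -0.0214, 0.0652]
eef_rot: [[-0.092, 0.996, 0.003], [0.996, 0.092, -0.001], [-0.001, 0.003, -1.0]]
contact_force: [-1.3, 0.5, 9.7]
gripper_width: 0.0099
finger_force: 62.8
```

Request:
{"method": "apply_moves", "body": {"steps": [{"dp": [0, -0.3, 0], "turn": 0}, {"dp": [0, -0.3, 0], "turn": 0}, {"dp": [0, 0, 0], "turn": 0}, {"dp": [0, 0, 0], "turn": 0}]}}

```text
clock: 39.67
position: [0.5141, -0.0219, 0.0652]
eef_rot: [[-0.092, 0.996, 0.005], [0.996, 0.092, -0.001], [-0.001, 0.005, -1.0]]
contact_force: [0.1, 0.3, 7.4]
gripper_width: 0.01
finger_force: 62.6
```

Request:
{"method": "apply_moves", "body": {"steps": [{"dp": [0, -0.2, 0], "turn": 0}, {"dp": [0, 0, 0], "turn": 0}, {"dp": [0, 0, 0], "turn": 0}]}}

```text
clock: 39.92
position: [0.514, -0.0219, 0.0652]
eef_rot: [[-0.092, 0.996, 0.01], [0.996, 0.092, -0.001], [-0.001, 0.01, -1.0]]
contact_force: [5.7, 0.7, 3.4]
gripper_width: 0.01
finger_force: 61.9
```

Request:
{"method": "apply_moves", "body": {"steps": [{"dp": [0, 0.1, 0], "turn": 0}, {"dp": [0, 0, 0], "turn": 0}, {"dp": [0, 0, 0], "turn": 0}, {"dp": [0, 0, 0], "turn": 0}], "claw": -0.1}}

```text
clock: 40.25
position: [0.5095, -0.0215, 0.0622]
eef_rot: [[-0.092, 0.996, -0.002], [0.996, 0.092, 0.0], [0.0, -0.002, -1.0]]
contact_force: [-0.3, 0.2, -1.2]
gripper_width: 0.0469
finger_force: 0.0
```

Request:
{"method": "apply_moves", "body": {"steps": [{"dp": [0, 0, -3], "turn": 0}, {"dp": [0, 0, -4], "turn": 0}, {"dp": [0, 0, -4], "turn": 0}, {"dp": [-3, 0, -2], "turn": 0}, {"dp": [-4, 0, 0], "turn": 0}]}}

```text
clock: 40.67
position: [0.5202, -0.0908, 0.1992]
eef_rot: [[-0.097, 0.995, 0.011], [0.995, 0.097, -0.003], [-0.004, 0.011, -1.0]]
contact_force: [1.1, -0.3, 0.9]
gripper_width: 0.047
finger_force: 0.0
```

Request:
{"method": "apply_moves", "body": {"steps": [{"dp": [-4, 0, 0], "turn": 0}, {"dp": [-4, 0, 0], "turn": 0}, {"dp": [-1, 0, 0], "turn": 0}, {"dp": [0, 0, 0], "turn": 0}, {"dp": [0, 0, 0], "turn": 0}]}}

```text
clock: 41.08
position: [0.5242, -0.1806, 0.192]
eef_rot: [[-0.09, 0.996, -0.002], [0.996, 0.09, 0.002], [0.002, -0.002, -1.0]]
contact_force: [-0.4, 0.2, 0.4]
gripper_width: 0.0469
finger_force: 0.0
```

Request:
{"method": "apply_moves", "body": {"steps": [{"dp": [0, 0, 0], "turn": 0}, {"dp": [0, 0, 0], "turn": 0}, {"dp": [0, 0, 0], "turn": 0}, {"dp": [0, 0, 0], "turn": 0}]}}

```text
clock: 41.42
position: [0.5249, -0.1796, 0.1927]
eef_rot: [[-0.094, 0.996, -0.0], [0.996, 0.094, 0.0], [0.0, -0.0, -1.0]]
contact_force: [0.2, -0.5, 0.2]
gripper_width: 0.0471
finger_force: 0.0
```

```bash
python3 - <<'E'
from h import *
im,d,K,M=grab('wrist'); P=cloud(K,M,d); cv2.imwrite('pics/w12.png',im)
m=(P[...,2]>.092)&(P[...,2]<.106)&(np.hypot(P[...,0]-.529,P[...,1]+.181)<.03); Q=P[m]; b=cv2.minAreaRect((Q[:,:2]*1000).astype(np.float32)); print(b,len(Q),np.median(Q[:,2]))
a=b[2] if b[1][0]>b[1][1] else b[2]+90; print('key yaw',a)
delta(b[0][0]/1e3,b[0][1]/1e3,.0664,a if abs(a-95)<40 else a+180)
for x in r.spot_point('wrist','handle')[:1]: print(pz(K,M,x['at'],.071))
im,d,K,M=grab('top'); P=cloud(K,M,d)
m=(P[...,2]>.066)&(P[...,2]<.084)&(np.hypot(P[...,0]-.513,P[...,1]+.0212)<.06); print('handle',cv2.minAreaRect((P[m][:,:2]*1000).astype(np.float32)))
E
```

```text
((528.1227416992188, -180.45216369628906), (9.534903526306152, 29.686634063720703), 5.9053168296813965) 473 0.09944566228201135
key yaw 95.9053168296814
pos [ 0.525  -0.1798  0.1928] yaw 95.37 turn -0.53 first, then dp cm: -0.09 0.31 12.64
handle ((511.10931396484375, -21.215576171875), (12.730757713317871, 68.94957733154297), 4.952565670013428)
```

Request:
{"method": "apply_moves", "body": {"steps": [{"dp": [0, 0, 0], "turn": -0.5}, {"dp": [-0.1, 0.32, 3], "turn": 0}, {"dp": [0, 0, 3], "turn": 0}, {"dp": [0, 0, 2], "turn": 0}, {"dp": [0, 0, 2], "turn": 0}]}}

```text
clock: 41.98
position: [0.5276, -0.1813, 0.0912]
eef_rot: [[-0.101, 0.995, -0.001], [0.995, 0.101, 0.001], [0.001, -0.001, -1.0]]
contact_force: [0.0, 0.1, -0.2]
gripper_width: 0.0468
finger_force: 0.0
```

Request:
{"method": "apply_moves", "body": {"steps": [{"dp": [0, 0, 1.3], "turn": 0}, {"dp": [0, 0, 1.3], "turn": 0}, {"dp": [0, 0, 0], "turn": 0}, {"dp": [0, 0, 0], "turn": 0}, {"dp": [0, 0, 0], "turn": 0}]}}

```text
clock: 42.4
position: [0.5288, -0.182, 0.0676]
eef_rot: [[-0.101, 0.995, 0.001], [0.995, 0.101, -0.001], [-0.001, 0.001, -1.0]]
contact_force: [0.2, -0.2, 0.8]
gripper_width: 0.047
finger_force: 0.0
```

Request:
{"method": "apply_moves", "body": {"steps": [{"dp": [0, 0, 0], "turn": 0}, {"dp": [0, 0, 0], "turn": 0}, {"dp": [0, 0, 0], "turn": 0}]}}

```text
clock: 42.65
position: [0.5289, -0.1819, 0.0678]
eef_rot: [[-0.101, 0.995, 0.002], [0.995, 0.101, -0.001], [-0.001, 0.002, -1.0]]
contact_force: [0.1, 0.5, -0.7]
gripper_width: 0.0466
finger_force: 0.0
```

Request:
{"method": "apply_moves", "body": {"steps": [{"dp": [0.1, 0, 0.13], "turn": 0}, {"dp": [0, 0, 0], "turn": 0}, {"dp": [0, 0, 0], "turn": 0}, {"dp": [0, 0, 0], "turn": 0}]}}

```text
clock: 42.98
position: [0.528, -0.1805, 0.0654]
eef_rot: [[-0.101, 0.995, -0.0], [0.995, 0.101, 0.0], [0.0, -0.0, -1.0]]
contact_force: [0.7, -0.3, 0.3]
gripper_width: 0.0468
finger_force: 0.0
```

Request:
{"method": "apply_moves", "body": {"steps": [{"dp": [0, 0, 0], "turn": 0}, {"dp": [0, 0, 0], "turn": 0}, {"dp": [0, 0, 0], "turn": 0}, {"dp": [0, 0, 0], "turn": 0}, {"dp": [0, 0, 0], "turn": 0}], "claw": 1}}

```text
clock: 43.4
position: [0.5285, -0.1807, 0.0656]
eef_rot: [[-0.101, 0.995, 0.001], [0.995, 0.101, -0.0], [-0.0, 0.001, -1.0]]
contact_force: [1.5, 0.1, 0.1]
gripper_width: 0.0091
finger_force: 58.4
```

```bash
python3 - <<'E'
from h import *
s=r.observe(); print(s['position'],yaw(),s['contact_force'],s['wrist_torque'],s['qpos'][5],s['gripper_width'])
E
```

```text
[ 0.52851974 -0.18068091  0.06558303] 95.77559917971874 [1.49962725 0.10578587 0.06582887] [ 0.00842794 -0.22854627  0.0122069 ] -0.5854562398072071 0.009067430697658708
```

Request:
{"method": "apply_moves", "body": {"steps": [{"dp": [0, 0, 0], "turn": -6}, {"dp": [0, 0, 0], "turn": -6}, {"dp": [0, 0, 0], "turn": -6}, {"dp": [0, 0, 0], "turn": -6}, {"dp": [0, 0, 0], "turn": -6}]}}

```text
clock: 43.82
position: [0.5283, -0.1805, 0.0655]
eef_rot: [[-0.589, 0.808, 0.0], [0.808, 0.589, 0.0], [-0.0, 0.001, -1.0]]
contact_force: [0.9, 1.4, 0.6]
gripper_width: 0.0095
finger_force: 58.5
```

Request:
{"method": "apply_moves", "body": {"steps": [{"dp": [0, 0, 0], "turn": -6}, {"dp": [0, 0, 0], "turn": -6}, {"dp": [0, 0, 0], "turn": -6}, {"dp": [0, 0, 0], "turn": -6}, {"dp": [0, 0, 0], "turn": -6}]}}

```text
clock: 44.23
position: [0.5281, -0.1807, 0.0655]
eef_rot: [[-0.914, 0.406, 0.0], [0.406, 0.914, -0.0], [-0.0, -0.0, -1.0]]
contact_force: [1.4, -0.5, 0.9]
gripper_width: 0.0093
finger_force: 58.6
```

Request:
{"method": "apply_moves", "body": {"steps": [{"dp": [0, 0, 0], "turn": -6}, {"dp": [0, 0, 0], "turn": -6}, {"dp": [0, 0, 0], "turn": -6}, {"dp": [0, 0, 0], "turn": -6}, {"dp": [0, 0, 0], "turn": -4}]}}

```text
clock: 44.65
position: [0.5282, -0.181, 0.0655]
eef_rot: [[-0.998, -0.07, 0.0], [-0.07, 0.998, -0.001], [-0.0, -0.001, -1.0]]
contact_force: [-0.2, -0.5, -0.5]
gripper_width: 0.0095
finger_force: 58.5
```

Request:
{"method": "apply_moves", "body": {"steps": [{"dp": [0, 0, 0], "turn": -3}, {"dp": [0, 0, 0], "turn": -2}, {"dp": [0, 0, 0], "turn": 0}, {"dp": [0, 0, 0], "turn": 0}, {"dp": [0, 0, 0], "turn": 0}]}}

```text
clock: 45.07
position: [0.5282, -0.181, 0.0655]
eef_rot: [[-0.988, -0.152, 0.0], [-0.152, 0.988, -0.001], [-0.0, -0.001, -1.0]]
contact_force: [-0.4, -0.7, 0.1]
gripper_width: 0.0091
finger_force: 58.5
```

```bash
python3 - <<'E'
from h import *
s=r.observe(); print(s['position'],yaw(),s['contact_force'],s['wrist_torque'],s['qpos'][5],s['gripper_width'])
E
```

```text
[ 0.52816699 -0.18102581  0.06552605] -171.26381950581074 [-0.36685593 -0.73453301  0.05106448] [-0.35084174 -0.02062431 -0.05843785] -2.2078278918383907 0.009135168283385377
```

Request:
{"method": "apply_moves", "body": {"steps": [{"dp": [0, 0, 0], "turn": -2}, {"dp": [0, 0, 0], "turn": -2}, {"dp": [0, 0, 0], "turn": 0}, {"dp": [0, 0, 0], "turn": 0}, {"dp": [0, 0, 0], "turn": 0}]}}

```text
clock: 45.48
position: [0.5282, -0.181, 0.0655]
eef_rot: [[-0.975, -0.22, 0.0], [-0.22, 0.975, -0.001], [-0.0, -0.001, -1.0]]
contact_force: [-0.2, -2.5, -1.1]
gripper_width: 0.0093
finger_force: 58.5
```

```bash
python3 - <<'E'
from h import *
s=r.observe(); print(s['position'],yaw(),s['contact_force'],s['wrist_torque'],s['qpos'][5],s['gripper_width'])
E
```

```text
[ 0.52819173 -0.18102674  0.06554886] -167.27681241270653 [-0.16617712 -2.53842659 -1.0503123 ] [-0.52889564 -0.10773907 -0.1493726 ] -2.2774453089042934 0.00931669832424167
```

Request:
{"method": "apply_moves", "body": {"steps": [{"dp": [0, 0, 0], "turn": -2}, {"dp": [0, 0, 0], "turn": 0}, {"dp": [0, 0, 0], "turn": 0}, {"dp": [0, 0, 0], "turn": 0}]}}

```text
clock: 45.82
position: [0.5282, -0.181, 0.0655]
eef_rot: [[-0.967, -0.254, 0.0], [-0.254, 0.967, -0.001], [-0.0, -0.001, -1.0]]
contact_force: [0.1, -4.2, -0.8]
gripper_width: 0.0093
finger_force: 58.6
```

```bash
python3 - <<'E'
from h import *
s=r.observe(); print(s['position'],yaw(),s['contact_force'],s['wrist_torque'])
E
```

```text
[ 0.52823822 -0.18102932  0.06553906] -165.29677540222755 [ 0.05432209 -4.19436332 -0.76496889] [-0.68023395 -0.12705708 -0.30920232]
```

Request:
{"method": "apply_moves", "body": {"steps": [{"dp": [0, 0, 0], "turn": 5}, {"dp": [0, 0, 0], "turn": 3.5}, {"dp": [0, 0, 0], "turn": 0}, {"dp": [0, 0, 0], "turn": 0}]}}

```text
clock: 46.15
position: [0.5279, -0.1802, 0.0655]
eef_rot: [[-0.994, -0.111, -0.0], [-0.111, 0.994, 0.001], [0.0, 0.001, -1.0]]
contact_force: [-0.4, -1.3, 1.7]
gripper_width: 0.0094
finger_force: 58.8
```

```bash
python3 - <<'E'
from h import *
s=r.observe(); print(s['position'],yaw(),s['contact_force'],s['wrist_torque'],s['gripper_width'])
E
```

```text
[ 0.52792796 -0.18023825  0.06551408] -173.62403658313613 [-0.4325143  -1.32134506  1.7051948 ] [-0.22930449  0.0675729  -0.02389689] 0.009406347617088593
```

Request:
{"method": "apply_moves", "body": {"steps": [{"dp": [0, 0, -0.5], "turn": 0}, {"dp": [0, 0, -0.8], "turn": 0}, {"dp": [0, 0, -0.8], "turn": 0}, {"dp": [0, 0, -0.8], "turn": 0}, {"dp": [0, 0, -0.8], "turn": 0}]}}

```text
clock: 46.57
position: [0.528, -0.1801, 0.1035]
eef_rot: [[-0.994, -0.11, -0.0], [-0.11, 0.994, 0.001], [0.0, 0.001, -1.0]]
contact_force: [0.5, 0.7, 0.0]
gripper_width: 0.0094
finger_force: 58.8
```

Request:
{"method": "apply_moves", "body": {"steps": [{"dp": [0, 0, -2], "turn": 0}, {"dp": [0, 0, -3], "turn": 0}, {"dp": [0, 0, -3], "turn": 0}, {"dp": [0, 0, 0], "turn": 0}, {"dp": [0, 0, 0], "turn": 0}]}}

```text
clock: 46.98
position: [0.5298, -0.181, 0.1859]
eef_rot: [[-0.994, -0.11, 0.006], [-0.11, 0.994, -0.002], [-0.005, -0.003, -1.0]]
contact_force: [-0.8, 0.1, -0.1]
gripper_width: 0.0091
finger_force: 58.9
```

Request:
{"method": "apply_moves", "body": {"steps": [{"dp": [0, 0, 0], "turn": 0}, {"dp": [0, 0, 0], "turn": 0}, {"dp": [0, 0, 0], "turn": 0}]}}

```text
clock: 47.23
position: [0.5269, -0.1799, 0.1807]
eef_rot: [[-0.994, -0.109, -0.003], [-0.109, 0.994, 0.002], [0.003, 0.002, -1.0]]
contact_force: [-0.3, 0.2, -1.0]
gripper_width: 0.0096
finger_force: 58.8
```

```bash
python3 - <<'E'
from h import *
np.set_printoptions(precision=4,suppress=True)
s=r.observe(); print(s['position'],yaw(),s['gripper_width'])
im,d,K,M=grab('wrist'); np.savez('w13',im=im,d=d,K=K,M=M)
c0=np.array([.5284,-.181]); R=rectify(im,K,M,c0,.058); S=.00015
hs=cv2.cvtColor(R,cv2.COLOR_BGR2HSV)
b=((hs[...,0]>15)&(hs[...,0]<38)&(hs[...,1]>110)&(hs[...,2]>60)).astype(np.uint8)
c=max(cv2.findContours(b,0,cv2.CHAIN_APPROX_NONE)[0],key=cv2.contourArea)
(x,y),wh,a=cv2.minAreaRect(c); print('plug',c0+np.array([(150-y)*S,(150-x)*S]),np.array(wh)*S*1e3,a)
R2=rectify(im,K,M,s['position'][:2],s['position'][2]-.0376)
cv2.imwrite('pics/rect13.png',cv2.resize(np.hstack([R,R2]),None,fx=1.33,fy=1.33))
E
```

```text
[ 0.5269 -0.1799  0.1807] -173.71588425701623 0.009592714995842432
plug [ 0.5264 -0.1815] [37.32   28.2221] 84.75286102294922
```

View pics/rect13.png

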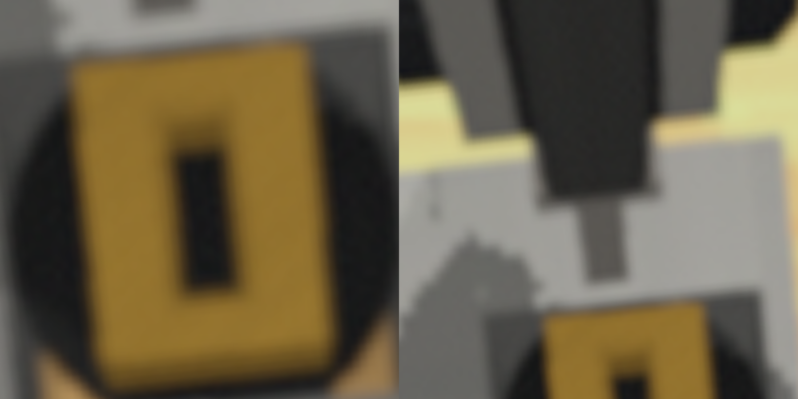

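Request:
{"method": "apply_moves", "body": {"steps": [{"dp": [0, 0, 0], "turn": 7}, {"dp": [0, 0, 0], "turn": 7}, {"dp": [0, 0, 0], "turn": 7}, {"dp": [0, 0, 0], "turn": 7}, {"dp": [0, 0, 0], "turn": 7}]}}

```text
clock: 47.7
position: [0.5274, -0.1802, 0.1812]
eef_rot: [[-0.874, 0.486, -0.002], [0.486, 0.874, 0.001], [0.002, 0.0, -1.0]]
contact_force: [-0.9, 0.3, -1.0]
gripper_width: 0.0091
finger_force: 58.9
```

Request:
{"method": "apply_moves", "body": {"steps": [{"dp": [0, 0, 0], "turn": 7}, {"dp": [0, 0, 0], "turn": 7}, {"dp": [0, 0, 0], "turn": 7}, {"dp": [0, 0, 0], "turn": 7}, {"dp": [0, 0, 0], "turn": 7}]}}

```text
clock: 48.12
position: [0.5274, -0.1803, 0.1812]
eef_rot: [[-0.437, 0.899, -0.002], [0.899, 0.437, 0.001], [0.002, -0.001, -1.0]]
contact_force: [0.1, 0.7, -0.5]
gripper_width: 0.0097
finger_force: 58.9
```

Request:
{"method": "apply_moves", "body": {"steps": [{"dp": [0, 0, 0], "turn": 7}, {"dp": [0, 0, 0], "turn": 7}, {"dp": [0, 0, 0], "turn": 7}, {"dp": [0, 0, 0], "turn": 7}, {"dp": [0, 0, 0], "turn": 7}]}}

```text
clock: 48.53
position: [0.5275, -0.1803, 0.1813]
eef_rot: [[0.158, 0.987, -0.002], [0.987, -0.158, 0.001], [0.001, -0.002, -1.0]]
contact_force: [0.4, -0.5, -0.3]
gripper_width: 0.0093
finger_force: 58.9
```

Request:
{"method": "apply_moves", "body": {"steps": [{"dp": [0, 0, 0], "turn": 7}, {"dp": [0, 0, 0], "turn": 7}, {"dp": [0, 0, 0], "turn": 7}, {"dp": [0, 0, 0], "turn": 7}, {"dp": [0, 0, 0], "turn": 7}]}}

```text
clock: 48.95
position: [0.5275, -0.1803, 0.1812]
eef_rot: [[0.696, 0.719, -0.002], [0.719, -0.696, 0.001], [-0.001, -0.002, -1.0]]
contact_force: [-0.3, 0.4, 0.0]
gripper_width: 0.0091
finger_force: 58.9
```

Request:
{"method": "apply_moves", "body": {"steps": [{"dp": [0, 0, 0], "turn": 7}, {"dp": [0, 0, 0], "turn": 7}, {"dp": [0, 0, 0], "turn": 3.6}, {"dp": [0, 0, 0], "turn": 0}, {"dp": [0, 0, 0], "turn": 0}]}}

```text
clock: 49.37
position: [0.5276, -0.1804, 0.1816]
eef_rot: [[0.876, 0.481, -0.002], [0.481, -0.876, 0.001], [-0.001, -0.001, -1.0]]
contact_force: [0.3, -0.3, 0.1]
gripper_width: 0.009
finger_force: 58.9
```

```bash
python3 - <<'E'
from h import *
delta(.4167,-.3519,.16,28.7); print(r.observe()['qpos'])
E
```

```text
pos [ 0.5276 -0.1804  0.1816] yaw 28.78 turn 0.08 first, then dp cm: -17.97 9.72 2.16
[-4.84641548e-01  2.16673392e-01  1.63630676e+00  5.55757650e-05
  1.29037007e+00  5.83858760e-01]
```

Request:
{"method": "apply_moves", "body": {"steps": [{"dp": [-3, 1.62, 0], "turn": 0}, {"dp": [-3, 1.62, 0], "turn": 0}, {"dp": [-3, 1.62, 0], "turn": 0}, {"dp": [-3, 1.62, 0.5], "turn": 0}, {"dp": [-3, 1.62, 1.5], "turn": 0}]}}

```text
clock: 49.78
position: [0.4359, -0.3261, 0.1645]
eef_rot: [[0.876, 0.482, 0.004], [0.482, -0.876, -0.004], [0.001, 0.005, -1.0]]
contact_force: [1.6, -1.1, -0.8]
gripper_width: 0.009
finger_force: 58.8
```

Request:
{"method": "apply_moves", "body": {"steps": [{"dp": [-2.97, 1.62, 2], "turn": 0}, {"dp": [0, 0, 2], "turn": 0}, {"dp": [0, 0, 0], "turn": 0}, {"dp": [0, 0, 0], "turn": 0}, {"dp": [0, 0, 0], "turn": 0}]}}

```text
clock: 50.2
position: [0.4178, -0.3518, 0.123]
eef_rot: [[0.877, 0.481, 0.001], [0.481, -0.877, -0.0], [0.0, 0.0, -1.0]]
contact_force: [0.3, 0.2, -0.9]
gripper_width: 0.0092
finger_force: 58.9
```

Request:
{"method": "apply_moves", "body": {"steps": [{"dp": [0, 0, 0], "turn": 0}, {"dp": [0, 0, 0], "turn": 0}, {"dp": [0, 0, 0], "turn": 0}]}}

```text
clock: 50.45
position: [0.4182, -0.352, 0.1237]
eef_rot: [[0.876, 0.481, 0.002], [0.481, -0.876, -0.002], [0.001, 0.002, -1.0]]
contact_force: [0.2, -0.3, -0.8]
gripper_width: 0.009
finger_force: 58.9
```

```bash
python3 - <<'E'
from h import *
np.set_printoptions(precision=4,suppress=True)
s=r.observe(); p=s['position']
delta(.4167,-.3519,.06,28.7)
im,d,K,M=grab('wrist'); R=rectify(im,K,M,(.4167,-.352),.045); R2=rectify(im,K,M,p[:2],p[2]-.0376)
for X in (R,R2): cv2.line(X,(150,0),(150,20),(0,0,255),1); cv2.line(X,(0,150),(20,150),(0,0,255),1)
A=cv2.getRotationMatrix2D((150,150),-28.7,1); R=cv2.warpAffine(R,A,(300,300)); R2=cv2.warpAffine(R2,A,(300,300))
cv2.imwrite('pics/rect14.png',cv2.resize(np.hstack([R,R2]),None,fx=1.33,fy=1.33))
E
```

```text
pos [ 0.4182 -0.352   0.1237] yaw 28.78 turn 0.08 first, then dp cm: -0.13 -0.08 6.37
```

View pics/rect14.png

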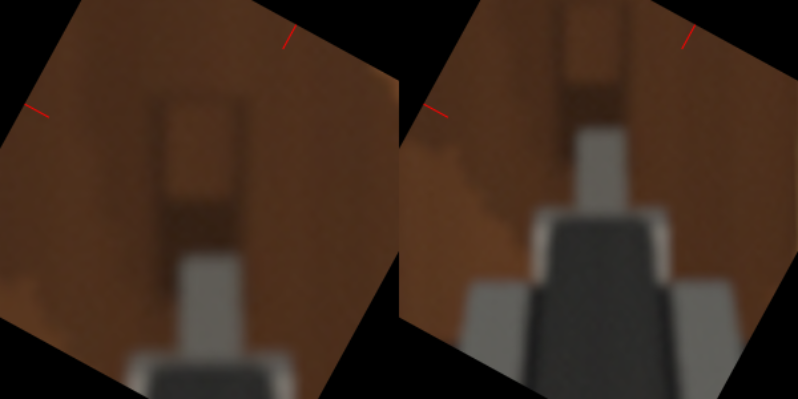

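Request:
{"method": "apply_moves", "body": {"steps": [{"dp": [0, -0.04, 1.5], "turn": 0}, {"dp": [0, 0, 1.5], "turn": 0}, {"dp": [0, 0, 0.8], "turn": 0}, {"dp": [0, 0, 0], "turn": 0}, {"dp": [0, 0, 0], "turn": 0}]}}

```text
clock: 50.92
position: [0.4168, -0.3514, 0.0842]
eef_rot: [[0.877, 0.48, -0.001], [0.48, -0.877, 0.001], [-0.0, -0.001, -1.0]]
contact_force: [0.1, -0.3, 0.0]
gripper_width: 0.0095
finger_force: 58.9
```

Request:
{"method": "apply_moves", "body": {"steps": [{"dp": [0, 0, 0], "turn": 0}, {"dp": [0, 0, 0], "turn": 0}, {"dp": [0, 0, 0], "turn": 0}]}}

```text
clock: 51.17
position: [0.4174, -0.3524, 0.0854]
eef_rot: [[0.877, 0.48, 0.001], [0.48, -0.877, -0.001], [0.0, 0.002, -1.0]]
contact_force: [-0.3, -0.4, -0.0]
gripper_width: 0.0093
finger_force: 58.9
```

Request:
{"method": "apply_moves", "body": {"steps": [{"dp": [0, -0.06, 0.4], "turn": 0}, {"dp": [0, 0, 0.4], "turn": 0}, {"dp": [0, 0, 0.4], "turn": 0}, {"dp": [0, 0, 0.4], "turn": 0}, {"dp": [0, 0, 0], "turn": 0}]}}

```text
clock: 51.58
position: [0.4159, -0.3504, 0.0671]
eef_rot: [[0.877, 0.48, -0.002], [0.48, -0.877, 0.002], [-0.001, -0.002, -1.0]]
contact_force: [-0.2, 1.1, -1.1]
gripper_width: 0.0094
finger_force: 58.9
```

Request:
{"method": "apply_moves", "body": {"steps": [{"dp": [0, 0, 0.4], "turn": 0}, {"dp": [0, 0, 0.4], "turn": 0}, {"dp": [0, 0, 0.4], "turn": 0}, {"dp": [0, 0, 0.3], "turn": 0}, {"dp": [0, 0, 0], "turn": 0}]}}

```text
clock: 52.0
position: [0.4164, -0.3511, 0.0529]
eef_rot: [[0.877, 0.48, -0.0], [0.48, -0.877, 0.001], [-0.0, -0.001, -1.0]]
contact_force: [-0.5, -0.3, -0.8]
gripper_width: 0.0095
finger_force: 59.1
```

Request:
{"method": "apply_moves", "body": {"steps": [{"dp": [0, 0, 0.1], "turn": 0}, {"dp": [0, 0, 0], "turn": 0}, {"dp": [0, 0, 0], "turn": 0}]}}

```text
clock: 52.25
position: [0.4167, -0.3513, 0.0526]
eef_rot: [[0.877, 0.48, 0.0], [0.48, -0.877, -0.0], [0.0, 0.0, -1.0]]
contact_force: [-1.0, -0.1, -0.0]
gripper_width: 0.0089
finger_force: 58.9
```

Request:
{"method": "apply_moves", "body": {"steps": [{"dp": [0, 0, 0.12], "turn": 0}, {"dp": [0, 0, 0], "turn": 0}, {"dp": [0, 0, 0], "turn": 0}, {"dp": [0, 0, 0], "turn": 0}]}}

```text
clock: 52.58
position: [0.4167, -0.3514, 0.0525]
eef_rot: [[0.877, 0.48, 0.0], [0.48, -0.877, -0.0], [-0.0, 0.0, -1.0]]
contact_force: [-2.3, 2.8, 7.1]
gripper_width: 0.0097
finger_force: 60.2
```

Contact at about 7 N shows the key's shoulder is resting on the block. I'm letting go, backing off and checking everything.

Request:
{"method": "apply_moves", "body": {"steps": [{"dp": [0, 0, -0.08], "turn": 0}, {"dp": [0, 0, 0], "turn": 0}, {"dp": [0, 0, 0], "turn": 0}, {"dp": [0, 0, 0], "turn": 0}, {"dp": [0, 0, 0], "turn": 0}], "claw": -0.2}}

```text
clock: 53.0
position: [0.4165, -0.3511, 0.0518]
eef_rot: [[0.877, 0.48, -0.0], [0.48, -0.877, 0.0], [-0.0, -0.0, -1.0]]
contact_force: [-0.8, -0.1, -0.1]
gripper_width: 0.0512
finger_force: 0.0
```

Request:
{"method": "apply_moves", "body": {"steps": [{"dp": [0, 0, -2], "turn": 0}, {"dp": [0, 0, -3], "turn": 0}, {"dp": [0, 0, -4], "turn": 0}, {"dp": [0, 0, -4], "turn": 0}, {"dp": [0, 0, -2], "turn": 0}]}}

```text
clock: 53.42
position: [0.4183, -0.3531, 0.2074]
eef_rot: [[0.877, 0.48, 0.005], [0.48, -0.877, -0.006], [0.002, 0.008, -1.0]]
contact_force: [0.5, -0.6, 0.2]
gripper_width: 0.0512
finger_force: 0.0
```

Request:
{"method": "apply_moves", "body": {"steps": [{"dp": [0, 0, 0], "turn": 0}, {"dp": [0, 0, 0], "turn": 0}, {"dp": [0, 0, 0], "turn": 0}, {"dp": [0, 0, 0], "turn": 0}, {"dp": [0, 0, 0], "turn": 0}]}}

```text
clock: 53.83
position: [0.4157, -0.3502, 0.1998]
eef_rot: [[0.877, 0.48, -0.003], [0.48, -0.877, 0.003], [-0.001, -0.004, -1.0]]
contact_force: [-1.0, 0.4, -0.6]
gripper_width: 0.0511
finger_force: 0.0
```

```bash
python3 - <<'E'
from h import *
np.set_printoptions(precision=4,suppress=True)
s=r.observe(); print(s['position'],s['clock'])
im,d,K,M=grab('wrist'); P=cloud(K,M,d)
m=(P[...,2]>.078)&(P[...,2]<.1)&(np.hypot(P[...,0]-.4167,P[...,1]+.352)<.03); Q=P[m]; print('bow',len(Q),np.median(Q[:,2]),cv2.minAreaRect((Q[:,:2]*1000).astype(np.float32)))
m=(P[...,2]>.04)&(P[...,2]<.05)&(np.hypot(P[...,0]-.4167,P[...,1]+.352)<.06); print('block z',np.median(P[m][:,2]))
im,d,K,M=grab('top'); P=cloud(K,M,d)
m=(P[...,2]>.066)&(P[...,2]<.084)&(np.hypot(P[...,0]-.513,P[...,1]+.0212)<.06); print('handle',cv2.minAreaRect((P[m][:,:2]*1000).astype(np.float32)))
c=cv2.resize(im[80:300,80:420],None,fx=2.35,fy=2.35,interpolation=cv2.INTER_CUBIC)[:600,:800]; cv2.imwrite('pics/topend.png',c)
E
```

```text
[ 0.4157 -0.3502  0.1998] 53.8333
bow 424 0.08645731163034145 ((416.19384765625, -351.638427734375), (29.9367618560791, 9.47715950012207), 28.969158172607422)
block z 0.044789463616627556
handle ((511.3304138183594, -21.158588409423828), (12.774361610412598, 68.99545288085938), 5.745241641998291)
```

View pics/topend.png

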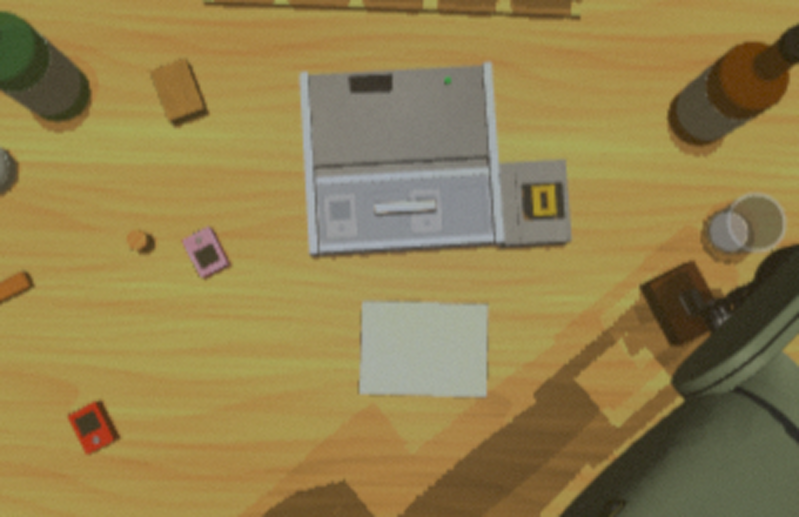

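The final view shows both white loggers under the shut cover (crop pixels (340, 213) and (425, 210)), the lock back at locked, and the key down in its block with the bow top at 86.5 mm, as at the start. The bottles and glass are standing. I'm handing in.

```bash
python3 -c "
from cell import r
print(r.close_job())"
```

```text
the job is handed in; nothing more can be done
None
```

The job is handed in (no verdict was returned): my last checks showed both white loggers seated under the shut cover, the dock locked, the key fully down in its block, and the bottles and glass still standing.

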